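# Load and lock the camera batteries in the cart's travel rack

### The arm

A 6-joint arm with a two-finger parallel gripper is mounted at the origin on the work surface. World frame = base frame: x ahead of the robot, y to its left, z up, the work surface at z = 0. Lengths are in m, angles in rad, forces in N, time in s.
With the tool pointing down it reaches from about 0.35 to 0.775 m from the base axis. Payload 7.3 kg.
Tool frame: the origin (TCP) lies at the very end of the fingers, on their centre line; the grasp point (between the pads) lies 19 mm behind it (robot.tcp_to_grasp is the distance from the TCP to the grasp point, in m); x points along the fingers, y is the direction in which the jaws open and shut, and the axes are right-handed (so a half turn about x gives the same grasp; the last joint's range is limited). The gripper opens to 92 mm and grips with 3 to 60 N. Pads are 19 mm wide; open, the fingers measure 130 mm over their backs; the gripper's body (75 mm by 190 mm) begins 47 mm behind the grasp point.
Start: joints at [0.959, 0.342, 1.524, -0, 1.275, -0.146], TCP at [0.236, 0.469, 0.227] pointing down, gripper open.
Joint ranges: [-2.53, 2.53], [-0.77, 2.02], [0.04, 2.7], [-1, 4.14], [0.28, 2.66], [-3.11, 3.11]. Speed limits (rad/s): [2.57, 2.57, 3.14, 3.14, 3.14, 3.14].

### API

Orientations are given as [roll, pitch, yaw] about the fixed x, y, z axes, in that order (R = Rz(yaw) Ry(pitch) Rx(roll)).
In Python, from cell import robot gives the robot as it stands.
- The arm moves only by the tool move_arm, never from a script. Its argument "increments" is a list of rows, each a list of 4 numbers: the shift along the tool's x, y, z normalised to -1 to 1, where 1 is 40 cm, then the turn about the tool's x normalised to -1 to 1, where 1 is 60 degrees. In form: [[dx, dy, dz, twist], ...]. A call has 1 to 5 rows; each row is the pose to reach, as a shift and turn from the pose commanded when the call began, along the tool's axes at that moment; what a row does not reach only later rows make up. A row lasts 1/8 s, in which the tool goes at most 62.5 mm and 10.7 degrees, less where a joint would pass 70% of its speed; a pose out of reach is approached as far as the arm can. A call with a number of a shift or a turn outside -1 to 1 is refused whole. A call with a gripper value outside its range is refused whole. "gripper" is the closure, from 0 (fully open) to 1 (shut), set as the call begins (left out, the last holds). The fingers move at their own pace and stop on an object; "squeeze" is the grip in N (left out, the last holds). Time passes only in rows, so rows that repeat a pose let the fingers close. It gives the time, the measured TCP pose, the force and the opening at its end, in the units of the state.
- robot.observe(): the state, without advancing time (a new reading comes with each control period).
- robot.read_camera(name): name is "side" or "top"; returns the picture (400x640x3 uint8, red, green, blue); there is no depth.
- robot.camera_params(name): a dict with "fx", "fy", "cx", "cy" (pixels), "R" (3x3) and "t" (3): a world point X has camera coordinates R X + t. Camera axes: x right, y down, z forward; pixel columns grow to the right and rows downward; lengths in m; the calibration is good to about 2 mm. A picture is of the moment at which its call begins. camera_params takes no time and is no camera call.
- robot.hand_in(): hands the job in, once; it reports no verdict.
The state is a dict: "time": time; "qpos": joint angles; "qvel": joint speeds; "joint_efforts": joint torques, N m; "tool_pos": TCP position; "tool_rot": TCP orientation; "contact_force": force on the tool from outside, world axes, zero at the start; "torque": the same for the moment, N m; "opening": finger opening in m.
Only numpy, scipy, OpenCV 4.12 (cv2) and the standard library are available. Lean on these libraries where they do the work, as an engineer would, in place of code of your own. Each camera call takes 0.05 s, during which the arm holds its last target.

### The job

Get the battery rack ready for the road: swing its hold-down bar up until it stays, put every loose battery flat into a bay of its own, then press the bar down again until it is held there. With the mallet, not with the gripper, knock the plunger over each battery fully home so that it stays down, leave the plungers over empty bays up, and finally stand the mallet back on its mat; do not shove the other things about or tip the cup.

Things in the scene. Friction and masses are not known exactly. Their poses are not given: they have to be found in the camera images.
- rack: Black rack fixed to the cart top. Origin: on the cart top under the middle of the bays; +x to the hinge side, away from the robot, +y along the bays. Plate x -65 to 115, y +-155, 8 mm thick (= bay floor). Bays 1 to 4 are pockets 76 (x) x 46 (y) mm at x 0 and y -102, -34, 34, 102 mm, rims 12 mm higher than the floor, 22 mm thick between bays. Hinge posts 80 mm high at x 71 to 105, y +-148 mm.
- bar (a joint): Angle of the aluminium hold-down bar, hinged along rack y at rack x 85, z 65 mm. 0 = level over the bays, on a firm stop (the start); grows as its near edge swings up and away from the robot; 1.40 = up against a stop. Over-centre: past 0.4 it goes up by itself and stays, below 0.25 it drops and is held. Lifting takes 6 N, pressing down up to 8 N, at the grip. Bays can be loaded only with it up.
- grip (a point): Middle of the bar's grip: a black roller 18 mm thick, 26 mm long along rack y, on a 40 mm wide tab at the bar's middle, 122 mm from the hinge axis and 26 mm off the plane through it (above it when down: rack x -37, z 91 mm; beyond it when up: x 90, z 190 mm). Pinch its ends and it pivots in the fingers. With the bar down its cross bar (30 x 282 x 14 mm) is over the bays, top at z 72 mm.
- plunger1 (a joint): Travel (m) of the steel plunger over bay 1, relative to the bar: 0 = up (sprung), 0.014 = fully home. Spring and grip ring together resist with 8 N at the top to 11 N at the end; the grip ring then keeps it at whatever depth it was driven to. Fully home its cap rests on the cross bar and its foot is just clear of a battery's top.
- plunger2 (a joint): Travel (m) of the steel plunger over bay 2, relative to the bar: 0 = up (sprung), 0.014 = fully home. Spring and grip ring together resist with 8 N at the top to 11 N at the end; the grip ring then keeps it at whatever depth it was driven to. Fully home its cap rests on the cross bar and its foot is just clear of a battery's top.
- plunger3 (a joint): Travel (m) of the steel plunger over bay 3, relative to the bar: 0 = up (sprung), 0.014 = fully home. Spring and grip ring together resist with 8 N at the top to 11 N at the end; the grip ring then keeps it at whatever depth it was driven to. Fully home its cap rests on the cross bar and its foot is just clear of a battery's top.
- plunger4 (a joint): Travel (m) of the steel plunger over bay 4, relative to the bar: 0 = up (sprung), 0.014 = fully home. Spring and grip ring together resist with 8 N at the top to 11 N at the end; the grip ring then keeps it at whatever depth it was driven to. Fully home its cap rests on the cross bar and its foot is just clear of a battery's top.
- cap1: Round steel cap (24 mm diameter, 6 mm thick) on the plunger over bay 1. Origin: centre of its struck face; z points out of the bar's upper face. With the bar down it is right above the middle of bay 1, 92 mm above the cart top while the plunger is up, 78 mm when home.
- cap2: Round steel cap (24 mm diameter, 6 mm thick) on the plunger over bay 2. Origin: centre of its struck face; z points out of the bar's upper face. With the bar down it is right above the middle of bay 2, 92 mm above the cart top while the plunger is up, 78 mm when home.
- cap3: Round steel cap (24 mm diameter, 6 mm thick) on the plunger over bay 3. Origin: centre of its struck face; z points out of the bar's upper face. With the bar down it is right above the middle of bay 3, 92 mm above the cart top while the plunger is up, 78 mm when home.
- cap4: Round steel cap (24 mm diameter, 6 mm thick) on the plunger over bay 4. Origin: centre of its struck face; z points out of the bar's upper face. With the bar down it is right above the middle of bay 4, 92 mm above the cart top while the plunger is up, 78 mm when home.
- battery1: Loose black camera battery, 70 (x) x 40 (y) x 32 mm high, about 0.2 kg, lying on its 70 x 40 face; both ends alike. Origin: centre of the underside, z up. In a bay its long side lies along the rack's x, either way round. May be absent.
- battery2: Loose black camera battery, 70 (x) x 40 (y) x 32 mm high, about 0.2 kg, lying on its 70 x 40 face; both ends alike. Origin: centre of the underside, z up. In a bay its long side lies along the rack's x, either way round. May be absent.
- battery3: Loose black camera battery, 70 (x) x 40 (y) x 32 mm high, about 0.2 kg, lying on its 70 x 40 face; both ends alike. Origin: centre of the underside, z up. In a bay its long side lies along the rack's x, either way round. May be absent.
- battery4: Loose black camera battery, 70 (x) x 40 (y) x 32 mm high, about 0.2 kg, lying on its 70 x 40 face; both ends alike. Origin: centre of the underside, z up. In a bay its long side lies along the rack's x, either way round. May be absent.
- mallet: Rubber mallet, 0.34 kg, standing on a striking face. Head: upright cylinder 54 mm diameter, 80 mm high, a flat striking face at each end. Handle: level, square 24 x 24 mm, sticks out to -x, its middle line 40 mm above the lower face, ending 154 mm from the head's axis. Origin: centre of the lower face; x away from the handle, z up.
- mallet_grip (a point): On the handle's middle line, 55 mm from the head's axis, 40 mm above the lower striking face: near the balance point, clear of the head, the place to hold it.
- mat: The mallet's place: thin tan cork mat fixed to the cart top, 180 (x) x 130 (y) x 4 mm. Origin: centre of the underside.
- cup: Bystander: open white paper cup, 80 mm diameter at the rim, 95 mm high, standing. Origin: centre of the base.
- tape_small: Bystander: white tape roll lying flat, 76 mm diameter, 19 mm high.
- cardcase: Bystander: flat grey memory card case, 85 x 60 x 18 mm (not a battery).
- lenscap: Bystander: black round lens cap, 78 mm diameter, 13 mm high.
- clip: Bystander: clamp, 90 x 22 x 16 mm, dark with orange grips.
Not all that is in view belongs to the job. There is more than one size of the mallet; the one meant has the size given above.

How it is judged:
By the outcome, as a careful person would: the job done as asked, in the order asked, and still so for the second after the job is handed in, with the robot touching nothing.
Of battery1, battery2, battery3, battery4 only 3 to 4 are there at a start; the rules pass over those that are not, and their reading is None.
At some moment in a run one of battery1, battery2, battery3, battery4 may be knocked a few centimetres aside while the robot is not near it.
Once in a run the grip may slacken for a moment while it holds something.
It also fails if it takes over 208 s, if anything falls off the work surface, if the arm or the gripper's body presses on something with over 40 N, if the wrist force passes 120 N, or if a joint passes its speed limit or range.

## Working session

There is one attempt and no reset: what is moved stays moved. The work goes in short steps, Python scripts to look and compute and a tool call to move; the robot and the scene stay as the last step left them, time stands still between calls to the robot, and variables do not carry over. Pictures are saved under pics/ and viewed, and the job is handed in when it is done.

Besides the shell and the picture viewer there is one more tool, called after "Request:" by a JSON object that holds its "method" and its "body". move_arm: Moves the arm, as the interface text tells. Its arguments: {"type":"object","properties":{"increments":{"type":"array","items":{"type":"array","items":{"type":"number"}}},"gripper":{"type":"number"},"squeeze":{"type":"number"}},"required":["increments"]}

```bash
ls; mkdir -p pics
cat > h.py <<'E'
import numpy as np, cv2
from cell import robot
def snap(cam,name,crop=None,scale=1):
    im=robot.read_camera(cam)[:,:,::-1].copy()
    cv2.imwrite(f'pics/{name}_raw.png',im)
    save(im,name,crop,scale)
    return im
def save(im,name,crop=None,scale=1):
    if crop: x0,y0,x1,y1=crop; im=im[y0:y1,x0:x1]
    im=cv2.resize(im,None,fx=scale,fy=scale,interpolation=cv2.INTER_CUBIC)
    cv2.imwrite(f'pics/{name}.png',im)
def proj(cam,P):
    c=robot.camera_params(cam);R=np.array(c['R']);t=np.array(c['t'])
    q=np.atleast_2d(P)@R.T+t
    return np.c_[c['fx']*q[:,0]/q[:,2]+c['cx'],c['fy']*q[:,1]/q[:,2]+c['cy']]
def back(cam,uv,z):
    c=robot.camera_params(cam);R=np.array(c['R']);t=np.array(c['t'])
    uv=np.atleast_2d(uv).astype(float)
    d=np.c_[(uv[:,0]-c['cx'])/c['fx'],(uv[:,1]-c['cy'])/c['fy'],np.ones(len(uv))]@R
    o=-R.T@t
    s=(z-o[2])/d[:,2]
    return o+d*s[:,None]
E
python3 - <<'E'
from h import *
print(robot.observe())
for c in('side','top'):
    snap(c,c+'0'); p=robot.camera_params(c);print(p, -np.array(p['R']).T@np.array(p['t']))
E
```

```text
pics
{'time': 0.0, 'qpos': array([ 9.59025330e-01,  3.42713994e-01,  1.52499860e+00, -2.87783346e-05,
        1.27538545e+00, -1.46007024e-01]), 'qvel': array([ 0.00216197,  0.00057287, -0.00169962, -0.00094917,  0.00198081,
        0.00072306]), 'joint_efforts': array([ 4.00358276e-04, -4.31237805e+01, -2.44218779e+01,  7.20829703e-02,
        5.61530620e-02, -1.64048947e-04]), 'tool_pos': array([0.23554179, 0.46875296, 0.22605591]), 'tool_rot': array([-1.69852498,  1.56929069, -2.16428055]), 'contact_force': array([-0.64617875,  0.58890968, -0.03195256]), 'torque': array([ 0.08942584,  0.02762876, -0.01054395]), 'opening': 0.09197448653007916}
{'fx': 423.2188496023232, 'fy': 423.2188496023232, 'cx': 320.06578332297715, 'cy': 199.68173116370664, 'R': array([[ 0.79746964, -0.60325626, -0.01113804],
       [-0.39031427, -0.50171977, -0.77196635],
       [ 0.46010536,  0.61996706, -0.63556581]]), 't': array([-0.3730028 ,  0.22787584,  1.18883652])} [-0.16058846 -0.84772594  0.92734181]
{'fx': 404.44266888317094, 'fy': 404.44266888317094, 'cx': 310.753648421382, 'cy': 211.33814820819356, 'R': array([[ 0.01020338, -0.99994086,  0.00376468],
       [-0.98388831, -0.01071147, -0.17846307],
       [ 0.17849284, -0.0018831 , -0.98393941]]), 't': array([-0.00633979,  0.44986658,  1.1757497 ])} [2.32820249e-01 6.93371785e-04 1.23717490e+00]
```

View pics/side0.png

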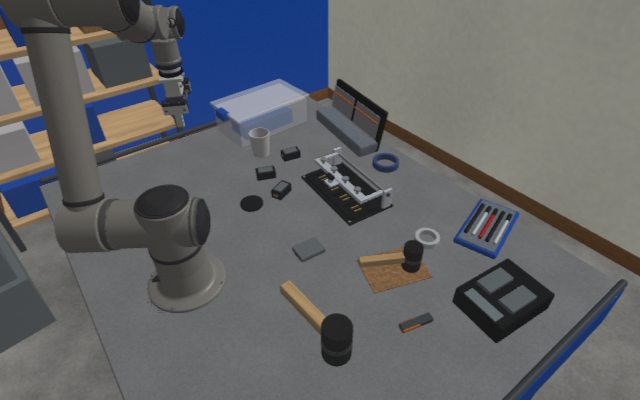

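View pics/top0.png

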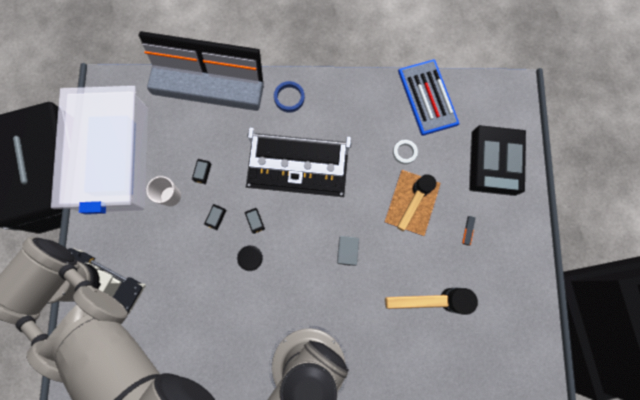

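Run:
```python
from h import *
im=cv2.imread('pics/top0_raw.png')
save(im,'t0a',(180,120,360,270),4.4)
save(im,'t0b',(360,130,500,320),3.1)
im=cv2.imread('pics/side0_raw.png')
save(im,'s0a',(230,120,420,240),4.2)
```

```text
(no output)
```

View pics/t0a.png

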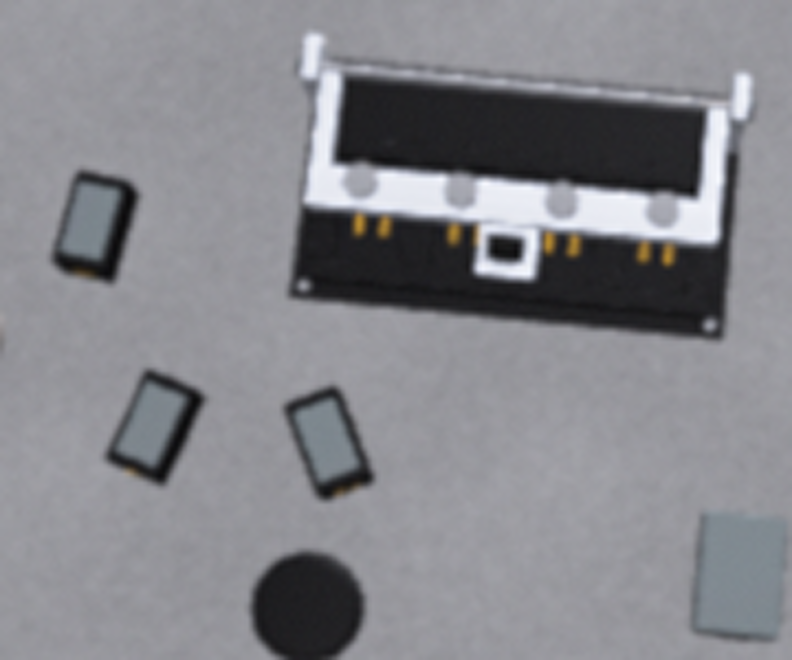

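View pics/t0b.png

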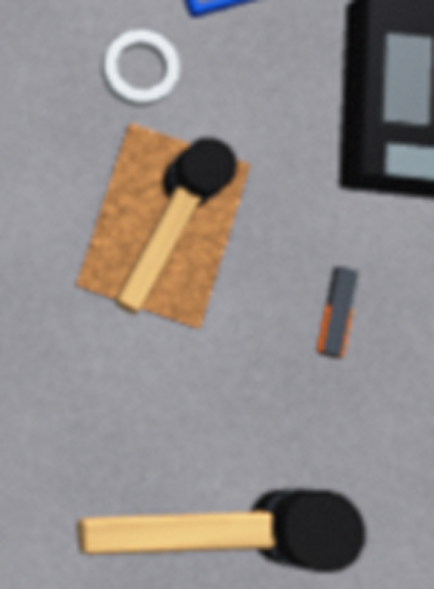

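View pics/s0a.png

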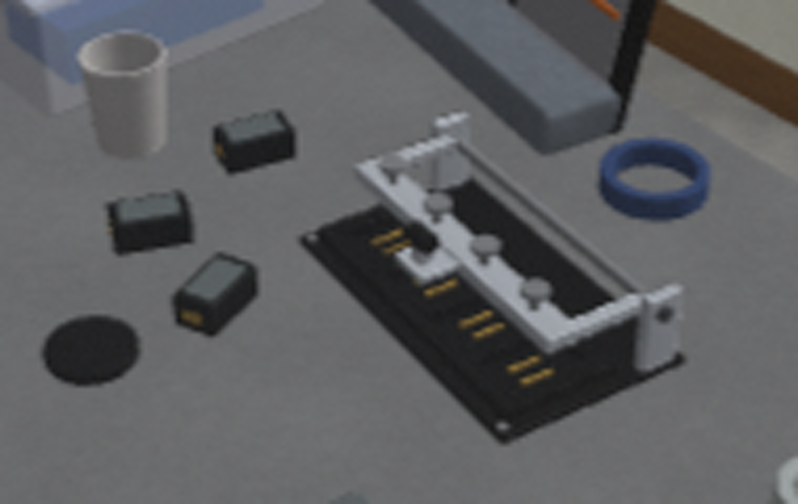

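```bash
cat > fit.py <<'E'
from h import *
from scipy.optimize import least_squares
def fit(obs,x0):
    # obs list of (cam,local xyz,uv)
    L=np.array([o[1] for o in obs])/1000.
    def f(p):
        c,s=np.cos(p[2]),np.sin(p[2]);R=np.array([[c,-s,0],[s,c,0],[0,0,1]])
        W=L@R.T+[p[0],p[1],p[3] if len(p)>3 else 0]
        return np.concatenate([proj(o[0],w)[0]-o[2] for o,w in zip(obs,W)])
    r=least_squares(f,x0,loss='soft_l1'); return r.x,r.fun.reshape(-1,2)
E
python3 - <<'E'
from fit import *
T=lambda u,v:(180+u/4.4,120+v/4.4)
S=lambda u,v:(230+u/4.2,120+v/4.2)
obs=[('top',(-65,155,8),T(291,297)),('top',(-65,-155,8),T(721,338)),
('side',(-65,155,8),S(301,239)),('side',(-65,-155,8),S(503,441)),('side',(115,-155,8),S(684,360))]
for i,(a,b) in enumerate([((664,210),(536,290)),((562,201),(486,247)),((461,190),(438,204)),((361,181),(396,168))]):
    y=[-102,-34,34,102][i]
    obs+=[('top',(0,y,92),T(*a)),('side',(0,y,92),S(*b))]
x,r=fit(obs,[0.5,0,0]);print(x);print(r.round(1))
# mallet: top px head centre, handle end
M=lambda u,v:(360+u/3.1,130+v/3.1)
print('mallet head', back('top',M(207,167),0.084))
print('handle end', back('top',M(129,303),0.056))
mc=[M(131,124),M(249,163),M(201,328),M(77,286)]
B=back('top',mc,0.004);print('mat',B, B.mean(0)); d=(B[0]+B[1]-B[2]-B[3])/2;print(np.arctan2(d[1],d[0]),np.linalg.norm(d))
# batteries top face centres: crop corners of grey label / outer top
for n,q in dict(a=[(80,172),(126,180),(110,272),(55,262)],b=[(150,373),(201,395),(165,482),(108,460)],c=[(287,406),(338,388),(372,483),(320,497)]).items():
    P=back('top',[T(*k) for k in q],0.032);print(n,P.round(4).tolist(),P.mean(0))
E
```

```text
[ 0.58088927  0.04027361 -0.09069411]
[[ 0.1 -0.3]
 [ 1.3  0.2]
 [-1.  -0.6]
 [-0.6 -0.2]
 [ 0.3 -0.6]
 [ 0.7 -0.1]
 [-0.4 -0.5]
 [ 0.8 -0.3]
 [-0.6 -0.9]
 [ 0.8 -0.1]
 [-0.5 -0.6]
 [ 0.5 -0.3]
 [-1.1 -1.4]]
mallet head [[ 0.52771229 -0.34143646  0.084     ]]
handle end [[ 0.40084813 -0.26999992  0.056     ]]
mat [[ 0.59243367 -0.28946578  0.004     ]
 [ 0.55282109 -0.40797333  0.004     ]
 [ 0.38403537 -0.35249515  0.004     ]
 [ 0.4247691  -0.23062281  0.004     ]] [ 0.48851481 -0.32013927  0.004     ]
-0.32754680011466375 0.17767113034465357
a [[0.6121, 0.3488, 0.032], [0.6066, 0.3161, 0.032], [0.5399, 0.3235, 0.032], [0.5466, 0.3623, 0.032]] [0.57633104 0.33767179 0.032     ]
b [[0.4685, 0.2919, 0.032], [0.4535, 0.256, 0.032], [0.3929, 0.2777, 0.032], [0.4076, 0.3174, 0.032]] [0.43060644 0.28575861 0.032     ]
c [[0.4464, 0.1966, 0.032], [0.4594, 0.162, 0.032], [0.3937, 0.1365, 0.032], [0.3837, 0.1717, 0.032]] [0.42079808 0.16668731 0.032     ]
```

```bash
cat > plan.py <<'E'
from h import *
from scipy.spatial.transform import Rotation as Ro
RK=np.array([0.5809,0.0403,-0.0907])
def rk(x,y,z):
    c,s=np.cos(RK[2]),np.sin(RK[2]); x,y,z=x/1e3,y/1e3,z/1e3
    return np.array([RK[0]+c*x-s*y,RK[1]+s*x+c*y,z])
def plan(p,yaw=None,show=True):
    "p TCP target, yaw = world direction of jaw axis (mod pi)"
    o=robot.observe();R=Ro.from_euler('xyz',o['tool_rot']).as_matrix()
    d=R.T@(np.array(p)-o['tool_pos'])/0.4
    cy=np.arctan2(R[1,1],R[0,1]); tw=0
    if yaw is not None:
        a=(yaw-cy+np.pi/2)%np.pi-np.pi/2
        tw=-a  # tool x is down
    print('inc',d.round(4).tolist(),'twist',round(np.degrees(tw)/60,4),'dist mm',round(np.linalg.norm(d)*400),'q6',o['qpos'][5].round(2))
def st():
    o=robot.observe();R=Ro.from_euler('xyz',o['tool_rot']).as_matrix()
    print('t',round(o['time'],2),'tcp',o['tool_pos'].round(4),'jaw',np.arctan2(R[1,1],R[0,1]).round(3),'F',o['contact_force'].round(1),'open',round(o['opening'],4),'q',o['qpos'].round(2));print(R.round(2).tolist())
E
python3 - <<'E'
from plan import *
st(); p=rk(-37,0,200);print(p);plan(p,np.pi/2+RK[2])
E
```

```text
t 0.1 tcp [0.2356 0.4688 0.2261] jaw 1.105 F [ 0.2 -0.6  1. ] open 0.0916 q [ 0.96  0.34  1.52 -0.    1.28 -0.15]
[[-0.0, 0.45, 0.89], [-0.0, 0.89, -0.45], [-1.0, -0.0, -0.0]]
[0.54405209 0.0436513  0.2       ]
inc [0.0659, -0.6032, 1.1664] twist -0.3582 dist mm 526 q6 -0.15
```

Request:
{"method": "move_arm", "body": {"increments": [[0, -0.06, 0.12, 0], [0, -0.18, 0.35, -0.1], [0, -0.3, 0.58, -0.2], [0, -0.3, 0.58, -0.3], [0, -0.3, 0.58, -0.358]], "gripper": 0.4}}

```text
time: 0.72
tool_pos: [0.3906, 0.2549, 0.2265]
tool_rot: [-1.763, 1.57, -1.855]
contact_force: [-0.6, 1.1, 0.0]
opening: 0.0557
```

Run:
```python
from plan import *
st(); p=rk(-37,0,160);print(p);plan(p,np.pi/2+RK[2])
```

```text
t 0.72 tcp [0.3906 0.2549 0.2265] jaw 1.479 F [-0.6  1.1  0. ] open 0.0557 q [ 0.41  0.24  1.68 -0.    1.23 -1.06]
[[-0.0, 0.09, 1.0], [-0.0, 1.0, -0.09], [-1.0, -0.0, -0.0]]
[0.54405209 0.0436513  0.16      ]
inc [0.1665, -0.4906, 0.4305] twist -0.0013 dist mm 269 q6 -1.06
```

Works as modelled. Continue to above the grip.

Request:
{"method": "move_arm", "body": {"increments": [[0.03, -0.12, 0.1, 0], [0.06, -0.24, 0.21, 0], [0.1, -0.36, 0.32, 0], [0.1, -0.46, 0.41, 0], [0.1, -0.49, 0.43, 0]]}}

```text
time: 1.35
tool_pos: [0.544, 0.0438, 0.1857]
tool_rot: [-2.727, 1.57, -2.822]
contact_force: [-0.4, -0.7, -0.0]
opening: 0.0548
```

Run:
```python
from plan import *
st(); p=rk(-37,0,78);print(p);plan(p,np.pi/2+RK[2])
snap('side','s1',(230,60,420,240),3.3);snap('top','t1')
```

```text
t 1.35 tcp [0.544  0.0438 0.1857] jaw 1.476 F [-0.4 -0.7 -0. ] open 0.0548 q [-0.06  0.42  1.53 -0.    1.2  -1.54]
[[-0.0, 0.09, 1.0], [-0.0, 1.0, -0.09], [-1.0, -0.0, -0.0]]
[0.54405209 0.0436513  0.078     ]
inc [0.2691, -0.0003, 0.0005] twist -0.0038 dist mm 108 q6 -1.54
```

View pics/s1.png

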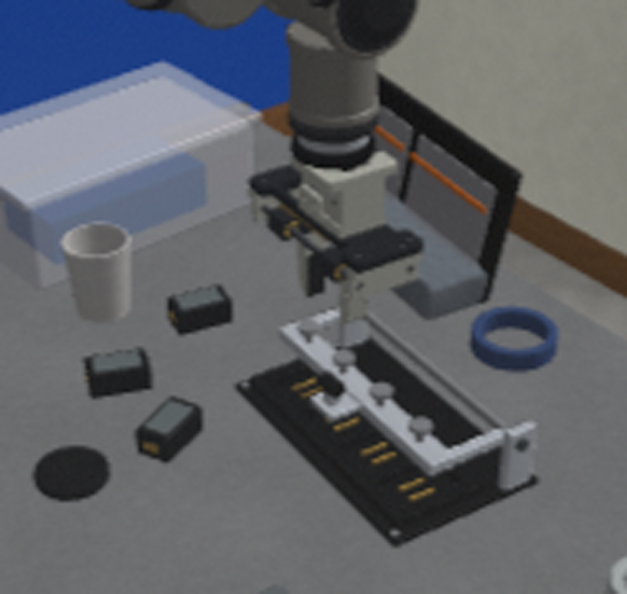

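View pics/t1.png

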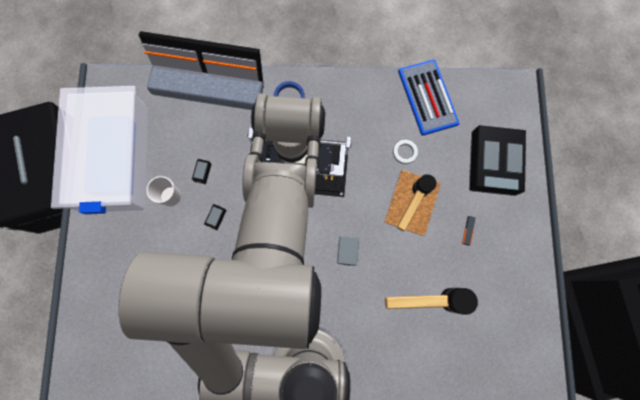

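Request:
{"method": "move_arm", "body": {"increments": [[0.08, 0, 0, 0], [0.16, 0, 0, 0], [0.22, 0, 0, 0], [0.25, 0, 0, 0], [0.25, 0, 0, 0]]}}

```text
time: 2.08
tool_pos: [0.542, 0.0479, 0.0866]
tool_rot: [2.99, 1.57, 2.9]
contact_force: [-0.6, -0.2, 0.2]
opening: 0.0553
```

Run:
```python
from plan import *
st(); p=rk(-37,0,77);print(p);plan(p,np.pi/2+RK[2])
snap('side','s2',(280,120,400,220),6.5)
```

```text
t 2.08 tcp [0.542  0.0479 0.0866] jaw 1.481 F [-0.6 -0.2  0.2] open 0.0553 q [-0.05  0.53  1.65  0.    0.96 -1.53]
[[-0.0, 0.09, 1.0], [0.0, 1.0, -0.09], [-1.0, 0.0, -0.0]]
[0.54405209 0.0436513  0.077     ]
inc [0.0239, -0.0102, 0.0061] twist 0.001 dist mm 11 q6 -1.53
```

View pics/s2.png

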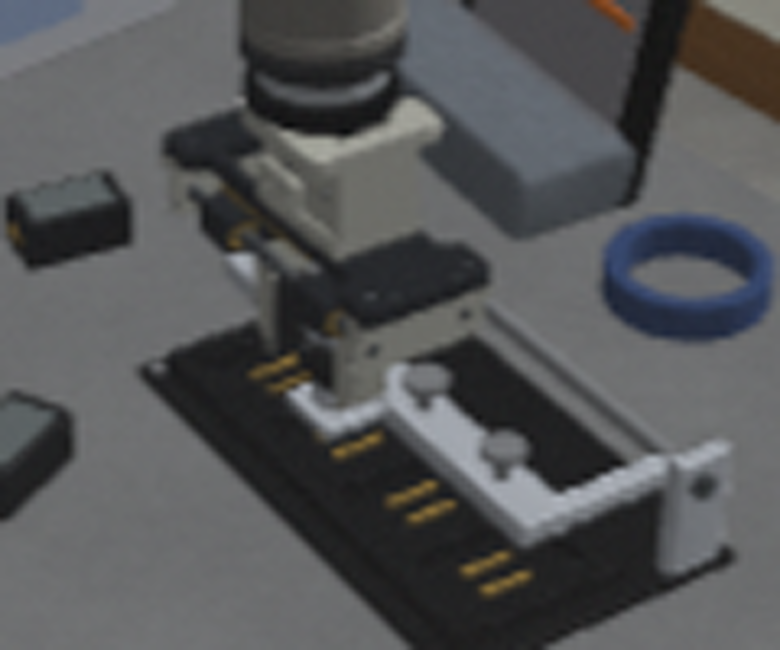

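Request:
{"method": "move_arm", "body": {"increments": [[0, 0, 0, 0], [0, 0, 0, 0]]}}

```text
time: 2.38
tool_pos: [0.5431, 0.0469, 0.0876]
tool_rot: [0.101, 1.569, 0.01]
contact_force: [-0.6, 0.2, -0.1]
opening: 0.0549
```

Run:
```python
from plan import *
st(); p=rk(-37,0,77);print(p);plan(p,np.pi/2+RK[2])
```

```text
t 2.38 tcp [0.5431 0.0469 0.0876] jaw 1.48 F [-0.6  0.2 -0.1] open 0.0549 q [-0.05  0.53  1.65  0.    0.96 -1.53]
[[0.0, 0.09, 1.0], [0.0, 1.0, -0.09], [-1.0, 0.0, 0.0]]
[0.54405209 0.0436513  0.077     ]
inc [0.0264, -0.0079, 0.003] twist -0.0002 dist mm 11 q6 -1.53
```

Request:
{"method": "move_arm", "body": {"increments": [[0.008, -0.004, 0.001, 0], [0.016, -0.008, 0.003, 0], [0.025, -0.008, 0.003, 0], [0.025, -0.008, 0.003, 0]]}}

```text
time: 2.88
tool_pos: [0.5433, 0.0435, 0.0762]
tool_rot: [3.077, 1.57, 2.986]
contact_force: [0.2, 0.1, -1.4]
opening: 0.055
```

Run:
```python
from plan import *
st(); p=rk(-37,0,77);print(p);plan(p,np.pi/2+RK[2])
```

```text
t 2.88 tcp [0.5433 0.0435 0.0762] jaw 1.48 F [ 0.2  0.1 -1.4] open 0.055 q [-0.06  0.54  1.66  0.    0.94 -1.54]
[[-0.0, 0.09, 1.0], [0.0, 1.0, -0.09], [-1.0, 0.0, -0.0]]
[0.54405209 0.0436513  0.077     ]
inc [-0.0019, 0.0004, 0.0019] twist -0.0003 dist mm 1 q6 -1.54
```

Request:
{"method": "move_arm", "body": {"increments": [[0, 0, 0, 0], [0, 0, 0, 0], [0, 0, 0, 0], [0, 0, 0, 0], [0, 0, 0, 0]], "gripper": 1, "squeeze": 35}}

```text
time: 3.5
tool_pos: [0.5439, 0.0468, 0.0768]
tool_rot: [1.426, 1.566, 1.335]
contact_force: [2.0, 13.5, -0.8]
opening: 0.0257
```

Run:
```python
from plan import *
st()
snap('side','s3',(280,120,400,220),6.5)
def rol(th): return 85-122*np.cos(th)+26*np.sin(th), 65+122*np.sin(th)+26*np.cos(th)
a=rol(0)
for th in np.arange(0,1.41,0.1):
    b=rol(th);print(round(th,1),'dx(down) %.4f dz(fwd) %.4f'%(-(b[1]-a[1])/400,(b[0]-a[0])/400))
```

```text
t 3.5 tcp [0.5439 0.0468 0.0768] jaw 1.479 F [ 2.  13.5 -0.8] open 0.0257 q [-0.06  0.54  1.66  0.01  0.94 -1.54]
[[0.0, 0.09, 1.0], [0.0, 1.0, -0.09], [-1.0, 0.0, 0.0]]
0.0 dx(down) -0.0000 dz(fwd) 0.0000
0.1 dx(down) -0.0301 dz(fwd) 0.0080
0.2 dx(down) -0.0593 dz(fwd) 0.0190
0.3 dx(down) -0.0872 dz(fwd) 0.0328
0.4 dx(down) -0.1136 dz(fwd) 0.0494
0.5 dx(down) -0.1383 dz(fwd) 0.0685
0.6 dx(down) -0.1609 dz(fwd) 0.0900
0.7 dx(down) -0.1812 dz(fwd) 0.1136
0.8 dx(down) -0.1991 dz(fwd) 0.1391
0.9 dx(down) -0.2143 dz(fwd) 0.1663
1.0 dx(down) -0.2268 dz(fwd) 0.1949
1.1 dx(down) -0.2363 dz(fwd) 0.2246
1.2 dx(down) -0.2428 dz(fwd) 0.2551
1.3 dx(down) -0.2463 dz(fwd) 0.2860
1.4 dx(down) -0.2466 dz(fwd) 0.3172
```

View pics/s3.png

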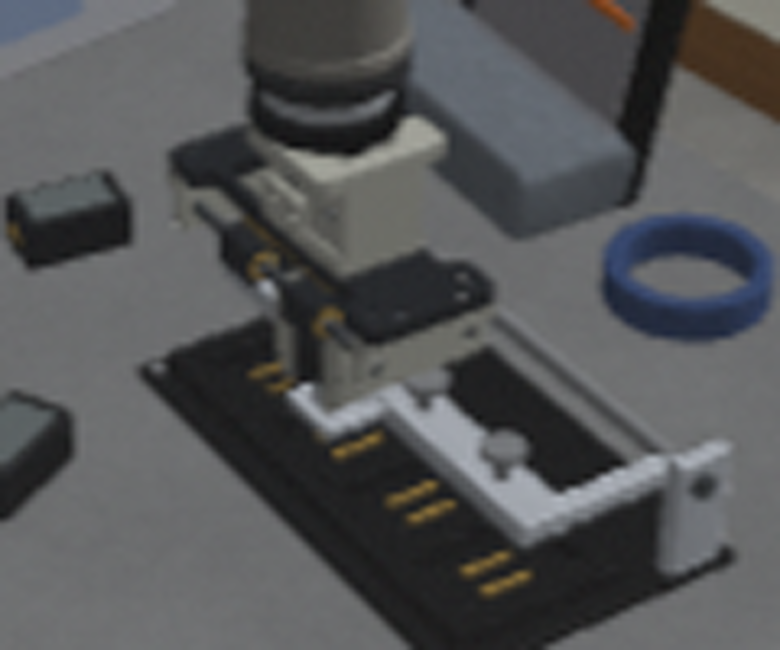

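Request:
{"method": "move_arm", "body": {"increments": [[0, 0.01, 0, 0], [0, 0.01, 0, 0]]}}

```text
time: 3.8
tool_pos: [0.5439, 0.0469, 0.0768]
tool_rot: [-1.576, 1.57, -1.667]
contact_force: [-0.2, -3.5, 0.4]
opening: 0.0257
```

Run:
```python
from plan import *
st()
```

```text
t 3.8 tcp [0.5439 0.0469 0.0768] jaw 1.48 F [-0.2 -3.5  0.4] open 0.0257 q [-0.05  0.54  1.66 -0.    0.94 -1.53]
[[-0.0, 0.09, 1.0], [-0.0, 1.0, -0.09], [-1.0, -0.0, -0.0]]
```

Request:
{"method": "move_arm", "body": {"increments": [[-0.03, 0, 0.008, 0], [-0.059, 0, 0.019, 0], [-0.087, 0, 0.033, 0], [-0.114, 0, 0.049, 0], [-0.138, 0, 0.068, 0]]}}

```text
time: 4.42
tool_pos: [0.5716, 0.0444, 0.1332]
tool_rot: [-0.836, 1.57, -0.927]
contact_force: [2.6, -5.5, -5.0]
opening: 0.0254
```

Run:
```python
from plan import *
st()
snap('side','s4',(280,80,400,220),5)
```

```text
t 4.42 tcp [0.5716 0.0444 0.1332] jaw 1.48 F [ 2.6 -5.5 -5. ] open 0.0254 q [-0.06  0.52  1.52 -0.    1.1  -1.53]
[[0.0, 0.09, 1.0], [-0.0, 1.0, -0.09], [-1.0, -0.0, 0.0]]
```

View pics/s4.png

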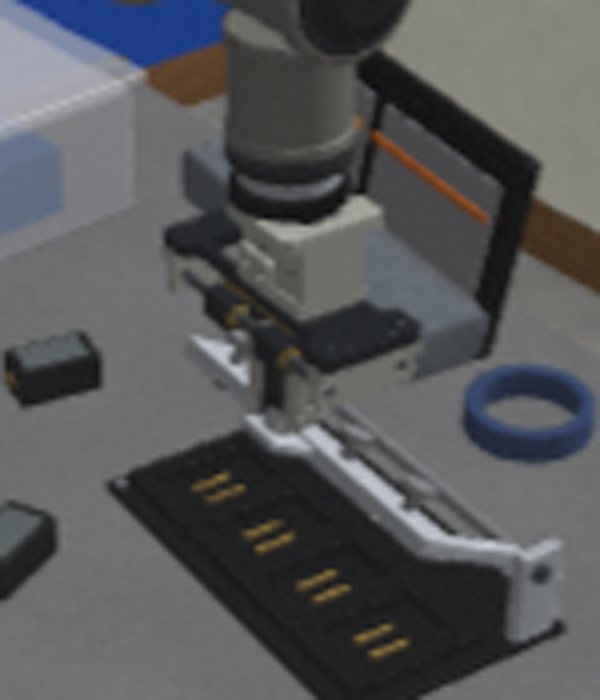

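Request:
{"method": "move_arm", "body": {"increments": [[-0.023, 0.003, 0.022, 0], [-0.043, 0.006, 0.045, 0], [-0.061, 0.006, 0.071, 0], [-0.076, 0.006, 0.098, 0], [-0.088, 0.006, 0.126, 0]]}}

```text
time: 5.1
tool_pos: [0.6228, 0.0399, 0.1692]
tool_rot: [-0.897, 1.565, -0.989]
contact_force: [2.3, -12.4, -4.4]
opening: 0.0256
```

Request:
{"method": "move_arm", "body": {"increments": [[-0.009, 0, 0.03, 0], [-0.016, 0, 0.06, 0], [-0.019, 0, 0.09, 0], [-0.019, 0, 0.107, 0], [-0.019, 0, 0.107, 0]]}}

```text
time: 5.72
tool_pos: [0.6659, 0.036, 0.1772]
tool_rot: [-0.627, 1.564, -0.719]
contact_force: [2.3, -10.8, 1.5]
opening: 0.0255
```

Run:
```python
from plan import *
st()
snap('side','s5',(280,50,400,220),4)
```

```text
t 5.72 tcp [0.6659 0.036  0.1772] jaw 1.478 F [  2.3 -10.8   1.5] open 0.0255 q [-0.06  0.64  1.16 -0.    1.33 -1.54]
[[0.0, 0.09, 1.0], [-0.0, 1.0, -0.09], [-1.0, -0.0, 0.01]]
```

View pics/s5.png

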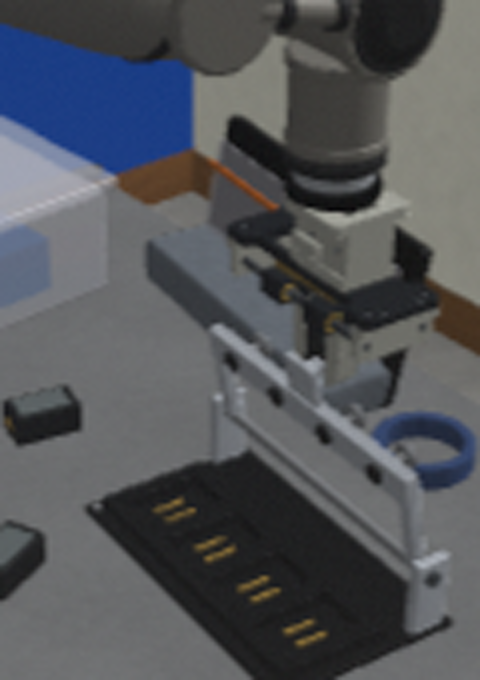

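Request:
{"method": "move_arm", "body": {"increments": [[0, 0, 0, 0], [0, 0, 0, 0], [0, 0, 0, 0], [-0.02, 0, 0.01, 0], [-0.06, 0, 0.01, 0]], "gripper": 0.4}}

```text
time: 6.4
tool_pos: [0.6681, 0.0389, 0.1991]
tool_rot: [2.968, 1.57, 2.878]
contact_force: [0.0, -0.9, 0.3]
opening: 0.0553
```

Run:
```python
from plan import *
st()
snap('side','s6',(280,50,400,220),4)
```

```text
t 6.4 tcp [0.6681 0.0389 0.1991] jaw 1.48 F [ 0.  -0.9  0.3] open 0.0553 q [-0.06  0.63  1.12  0.    1.39 -1.54]
[[-0.0, 0.09, 1.0], [0.0, 1.0, -0.09], [-1.0, 0.0, -0.0]]
```

View pics/s6.png

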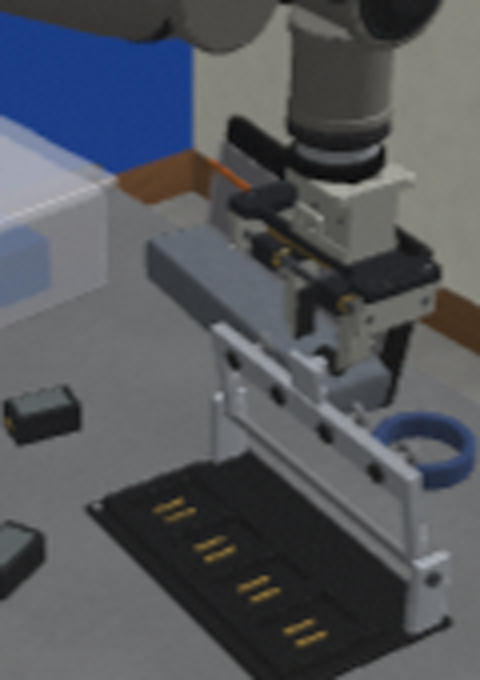

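Request:
{"method": "move_arm", "body": {"increments": [[-0.1, 0, -0.05, 0], [-0.15, 0.1, -0.15, 0], [-0.15, 0.25, -0.25, 0], [-0.15, 0.4, -0.3, 0], [-0.15, 0.5, -0.3, 0]]}}

```text
time: 7.08
tool_pos: [0.5656, 0.251, 0.2607]
tool_rot: [0.517, 1.568, 0.427]
contact_force: [0.5, 0.8, -0.1]
opening: 0.0549
```

Run:
```python
from plan import *
st()
snap('top','t7',(180,110,360,270),4.4)
snap('side','s7',(230,100,420,240),4.2)
```

```text
t 7.08 tcp [0.5656 0.251  0.2607] jaw 1.481 F [ 0.5  0.8 -0.1] open 0.0549 q [ 0.29  0.5   1.19  0.    1.46 -1.19]
[[0.0, 0.09, 1.0], [0.0, 1.0, -0.09], [-1.0, 0.0, 0.0]]
```

View pics/t7.png

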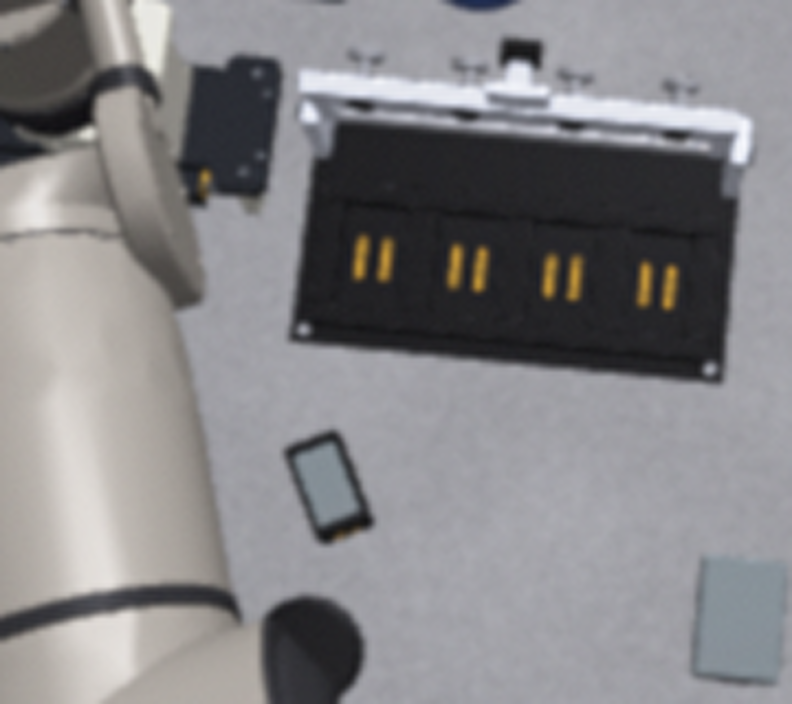

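View pics/s7.png

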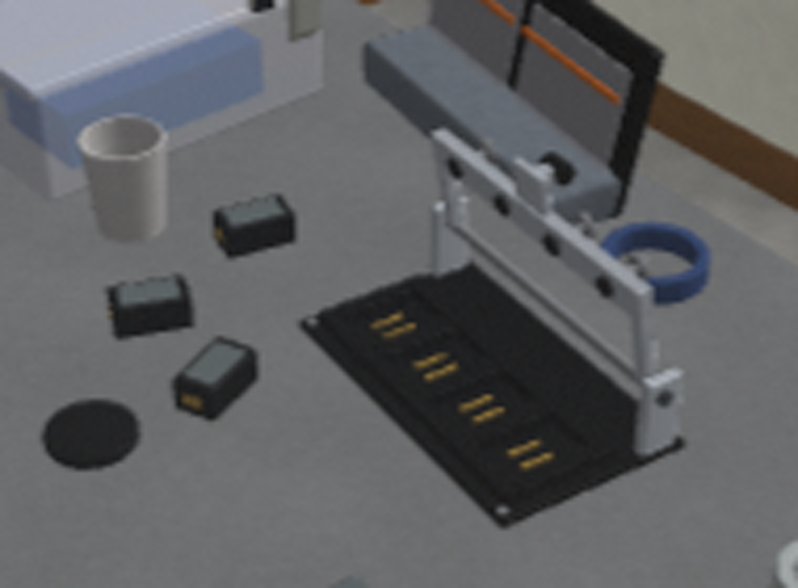

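Run:
```python
from fit import *
T=lambda u,v:(180+u/4.4,110+v/4.4)
S=lambda u,v:(230+u/4.2,100+v/4.2)
ot=[('top',(-65,155,8),T(291,341)),('top',(-65,-155,8),T(721,381))]
os_=[('side',(-65,155,8),S(301,323)),('side',(-65,-155,8),S(503,525)),('side',(115,-155,8),S(685,443))]
x,r=fit(ot,[0.58,0.04,-.09]);print('top',x,r.round(1).tolist())
x,r=fit(os_,[0.58,0.04,-.09]);print('side',x,r.round(1).tolist())
for c,F,q in(('top',T,[(658,286),(563,278),(467.5,268),(373,258)]),('side',S,[(530,454),(482,408),(436,366),(394,325)])):
    for k,y in zip(q,[-102,-34,34,102]):
        w=back(c,F(*k),0.009)[0]
        for p in ([0.5809,0.0403,-.0907],):
            cc,s=np.cos(p[2]),np.sin(p[2]);d=w[:2]-p[:2];print(c,y,((cc*d[0]+s*d[1])*1e3).round(1),((-s*d[0]+cc*d[1])*1e3).round(1))
```

```text
top [ 0.58117752  0.04284452 -0.08389153] [[-0.6, -0.1], [0.6, 0.0]]
side [ 0.58136683  0.0378955  -0.09353653] [[-0.5, -0.4], [-0.2, 0.2], [0.7, 0.0]]
top -102 0.3 -100.1
top -34 -0.7 -32.1
top 34 -0.3 36.5
top 102 0.2 104.5
side -102 0.9 -101.6
side -34 1.6 -33.4
side 34 0.8 33.8
side 102 2.1 102.0
```

```bash
sed -i 's/RK=.*/RK=np.array([0.5815,0.0432,-0.0907])/' plan.py
cat > box.py <<'E'
from fit import *
from scipy.optimize import minimize
def boxfit(im,cam,p0,dims=(70,40,32),thr=60,zb=0.,win=25,sc=8,shim=None):
    g=im.max(2)
    l,w,h=np.array(dims)/1e3
    C=np.array([[a,b,c] for a in(-l/2,l/2) for b in(-w/2,w/2) for c in(0,h)])
    def hull(p):
        c,s=np.cos(p[2]),np.sin(p[2]);W=C@np.array([[c,-s,0],[s,c,0],[0,0,1]]).T+[p[0],p[1],zb]
        return cv2.convexHull(proj(cam,W).astype(np.float32))[:,0]
    uv=proj(cam,[[p0[0],p0[1],zb+h/2]])[0].round().astype(int);o=uv-win
    sub=g[o[1]:o[1]+2*win,o[0]:o[0]+2*win]
    big=cv2.resize(sub,None,fx=sc,fy=sc,interpolation=cv2.INTER_CUBIC)
    m=(big<thr).astype(np.uint8)
    n,lab,stt,cen=cv2.connectedComponentsWithStats(m)
    best=max(range(1,n),key=lambda i:stt[i,4]-40*np.linalg.norm(cen[i]-win*sc))
    pts=np.argwhere(lab==best)[:,::-1]
    H=cv2.convexHull(pts.astype(np.int32));M=np.zeros_like(m);cv2.fillConvexPoly(M,H,1)
    def cost(p):
        K=np.zeros_like(m);q=((hull(p)-o+0.5)*sc-0.5)
        cv2.fillConvexPoly(K,np.round(q*16).astype(np.int32),1,shift=4)
        return 1-(K&M).sum()/(K|M).sum()
    bestr=None
    for dy in np.arange(-1.5,1.6,0.3):
        s=[[p0[0],p0[1],p0[2]+dy]]
        s=np.array(s+[[s[0][0]+.01,s[0][1],s[0][2]],[s[0][0],s[0][1]+.01,s[0][2]],[s[0][0],s[0][1],s[0][2]+.2]])
        r=minimize(cost,s[0],method='Nelder-Mead',options=dict(initial_simplex=s,xatol=1e-4,fatol=1e-5))
        if bestr is None or r.fun<bestr.fun:bestr=r
    return bestr.x,1-bestr.fun
E
python3 - <<'E'
from box import *
for cam in('top','side'):
    im=cv2.imread(f'pics/{cam}0_raw.png')
    for n,p in dict(a=(.576,.338,-.1),b=(.4306,.2858,-.3),c=(.4208,.1667,.35)).items():
        for thr in (55,75):
            print(cam,n,thr,*boxfit(im,cam,p,thr=thr))
E
```

```text
top a 55 [ 0.57890931  0.34078261 -0.0753102 ] 0.7838678010471204
top a 75 [ 0.57871201  0.34097231 -0.11766353] 0.8523237768520787Traceback (most recent call last):
  File "<stdin>", line 6, in <module>
  File "box.py", line 26, in boxfit
    r=minimize(cost,s[0],method='Nelder-Mead',options=dict(initial_simplex=s,xatol=1e-4,fatol=1e-5))
    res = _minimize_neldermead(fun, x0, args, callback, bounds=bounds,
                               **options)
    fxcc = func(xcc)
    fx = function(np.copy(x), *(wrapper_args + args))
  File "box.py", line 19, in cost
    K=np.zeros_like(m);q=((hull(p)-o+0.5)*sc-0.5)
                           ~~~~^^^
  File "box.py", line 9, in hull
    return cv2.convexHull(proj(cam,W).astype(np.float32))[:,0]
                          ~~~~^^^^^^^
  File "h.py", line 13, in proj
    c=robot.camera_params(cam);R=np.array(c['R']);t=np.array(c['t'])
ValueError: time passes only in moves, steps and waits
```

```bash
python3 - <<'E'
import re
s=open('h.py').read()
s=s.replace("def snap","_c={}\ndef cp(n):\n    if n not in _c:_c[n]=robot.camera_params(n)\n    return _c[n]\ndef snap").replace("c=robot.camera_params(cam)","c=cp(cam)")
open('h.py','w').write(s)
E
python3 - <<'E'
from box import *
for cam in('top','side'):
    im=cv2.imread(f'pics/{cam}0_raw.png')
    print(np.median(im.max(2)[200:230,270:330]))
    for n,p in dict(a=(.576,.338,-.1),b=(.4306,.2858,-.3),c=(.4208,.1667,.35)).items():
        for thr in (75,90):
            x,f=boxfit(im,cam,p,thr=thr);print(cam,n,thr,x.round(4),round(f,3))
E
```

```text
158.0
top a 75 [ 0.5787  0.341  -0.1177] 0.852
top a 90 [ 0.5775  0.3413 -0.1831] 0.898
top b 75 [ 0.4349  0.2908 -0.4658] 0.882
top b 90 [ 0.4341  0.2916 -0.4295] 0.924
top c 75 [0.4246 0.1703 0.4424] 0.888
top c 90 [0.4244 0.1698 0.4012] 0.936
110.0
side a 75 [ 0.5781  0.3396 -0.3158] 0.93
side a 90 [ 0.578  0.34  -0.218] 0.978
side b 75 [ 0.4343  0.2901 -0.4132] 0.943
side b 90 [ 0.4344  0.2902 -0.3399] 0.962
side c 75 [0.4239 0.1685 3.6048] 0.934
side c 90 [0.4243 0.1688 0.4016] 0.98
```

Run:
```python
from box import *
from plan import *
for cam,ths in(('top',(105,120)),('side',(85,95))):
    im=cv2.imread(f'pics/{cam}0_raw.png')
    for n,p in dict(a=(.578,.340,-.2),b=(.434,.291,-.38),c=(.4243,.1695,.40)).items():
        for thr in ths:
            x,f=boxfit(im,cam,p,thr=thr);print(cam,n,thr,x.round(4),round(f,3))
plan([0.578,0.341,0.1],np.pi/2-.2)
```

```text
top a 105 [ 0.5781  0.3411 -0.2061] 0.947
top a 120 [0.578  0.3414 2.9325] 0.981
top b 105 [ 0.4346  0.2912 -0.3996] 0.967
top b 120 [ 0.4344  0.2912 -0.3831] 0.974
top c 105 [0.4244 0.1702 0.3933] 0.968
top c 120 [0.4245 0.1701 0.3839] 0.951
side a 85 [ 0.578   0.3399 -0.229 ] 0.976
side a 95 [ 0.5781  0.3401 -0.1929] 0.954
side b 85 [ 0.4344  0.2899 -0.367 ] 0.978
side b 95 [ 0.4346  0.2904 -0.294 ] 0.941
side c 85 [0.4243 0.1688 0.4037] 0.973
side c 95 [0.4242 0.1689 0.3915] 0.966
inc [0.3997, 0.2193, 0.0113] twist 0.1094 dist mm 182 q6 -1.19
```

Run:
```python
from h import *
im=cv2.imread('pics/top0_raw.png');save(im,'cup',(130,150,220,230),8)
```

```text
(no output)
```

View pics/cup.png

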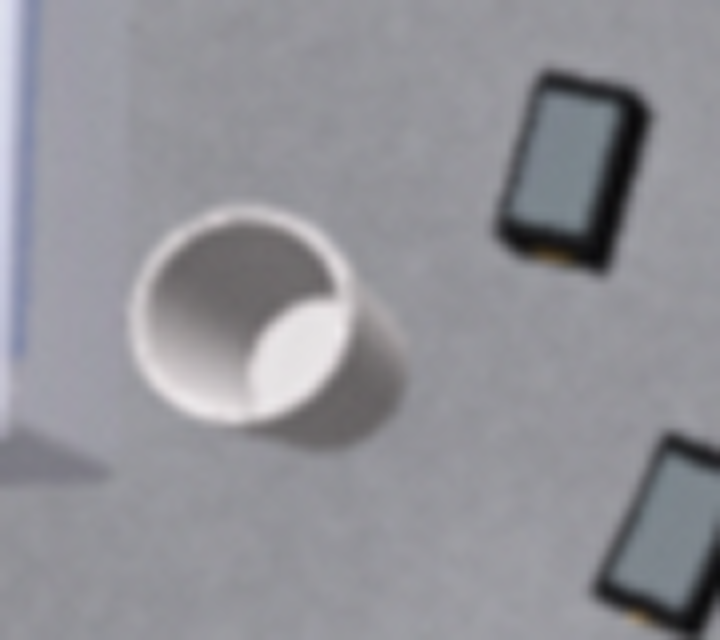

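Run:
```python
from h import *
r=back('top',(160.25,189.1),.095)[0];print(r)
# rel to battery frames with gripper body +-95 along jaw, +-37.5 across
for n,(x,y,w) in dict(a=(.578,.341,-.207),b=(.4345,.2912,-.385),c=(.4245,.17,.39)).items():
    d=r[:2]-[x,y];c,s=np.cos(w),np.sin(w);print(n,'along batt x',c*d[0]+s*d[1],'along jaw',-s*d[0]+c*d[1])
```

```text
[0.50069943 0.43484793 0.095     ]
a along batt x -0.0949384336046732 along jaw 0.07595726106423534
b along batt x 0.007405235425711178 along jaw 0.157994473761041
c along batt x 0.17116965556829203 along jaw 0.21599010695386406
```

Request:
{"method": "move_arm", "body": {"increments": [[0.08, 0.1, 0, 0.05], [0.2, 0.219, 0.011, 0.109], [0.3, 0.219, 0.011, 0.109], [0.38, 0.219, 0.011, 0.109], [0.4, 0.219, 0.011, 0.109]], "gripper": 0.3}}

```text
time: 7.8
tool_pos: [0.5783, 0.3347, 0.0969]
tool_rot: [-2.495, 1.567, -2.7]
contact_force: [0.2, -0.1, 1.0]
opening: 0.0641
```

Run:
```python
from plan import *
st();plan([0.578,0.341,0.017],np.pi/2-.207)
```

```text
t 7.8 tcp [0.5783 0.3347 0.0969] jaw 1.366 F [ 0.2 -0.1  1. ] open 0.0641 q [ 0.41  0.72  1.25 -0.    1.18 -0.96]
[[-0.0, 0.2, 0.98], [-0.0, 0.98, -0.2], [-1.0, -0.0, -0.0]]
inc [0.1996, 0.0158, -0.0033] twist 0.0016 dist mm 80 q6 -0.96
```

Request:
{"method": "move_arm", "body": {"increments": [[0.06, 0.012, -0.003, 0], [0.12, 0.016, -0.003, 0], [0.15, 0.016, -0.003, 0], [0.15, 0.016, -0.003, 0]]}}

```text
time: 8.3
tool_pos: [0.5795, 0.3417, 0.0391]
tool_rot: [0.274, 1.571, 0.069]
contact_force: [-0.7, -0.6, -0.3]
opening: 0.0644
```

Run:
```python
from plan import *
st();plan([0.578,0.341,0.017],np.pi/2-.207)
```

```text
t 8.3 tcp [0.5795 0.3417 0.0391] jaw 1.365 F [-0.7 -0.6 -0.3] open 0.0644 q [ 0.42  0.79  1.29 -0.    1.07 -0.95]
[[0.0, 0.2, 0.98], [0.0, 0.98, -0.2], [-1.0, 0.0, 0.0]]
inc [0.0553, -0.0026, -0.0032] twist 0.0015 dist mm 22 q6 -0.95
```

Request:
{"method": "move_arm", "body": {"increments": [[0.03, -0.002, -0.003, 0], [0.055, -0.002, -0.003, 0], [0.055, -0.002, -0.003, 0]]}}

```text
time: 8.68
tool_pos: [0.5772, 0.3413, 0.0157]
tool_rot: [-2.568, 1.569, -2.773]
contact_force: [-1.4, -0.1, 0.4]
opening: 0.0645
```

Request:
{"method": "move_arm", "body": {"increments": [[0, 0, 0, 0], [0, 0, 0, 0], [0, 0, 0, 0], [0, 0, 0, 0]], "gripper": 1, "squeeze": 30}}

```text
time: 9.18
tool_pos: [0.578, 0.3415, 0.0171]
tool_rot: [0.458, 1.57, 0.253]
contact_force: [-1.5, -0.5, 2.1]
opening: 0.0398
```

Run:
```python
from plan import *
st();plan([0.578,0.341,0.017],np.pi/2-.207)
```

```text
t 9.18 tcp [0.578  0.3415 0.0171] jaw 1.366 F [-1.5 -0.5  2.1] open 0.0398 q [ 0.42  0.81  1.31 -0.    1.02 -0.95]
[[0.0, 0.2, 0.98], [0.0, 0.98, -0.2], [-1.0, 0.0, 0.0]]
inc [0.0002, -0.0013, 0.0003] twist 0.0019 dist mm 1 q6 -0.95
```

Request:
{"method": "move_arm", "body": {"increments": [[-0.06, 0, 0, 0], [-0.14, 0, 0, 0], [-0.22, 0, 0, 0], [-0.22, 0, 0, 0]]}}

```text
time: 9.68
tool_pos: [0.5792, 0.3422, 0.1072]
tool_rot: [0.653, 1.565, 0.448]
contact_force: [-0.1, -0.3, -2.3]
opening: 0.0395
```

Run:
```python
from plan import *
st();print(rk(0,102,80));plan(rk(0,102,80),np.pi/2+RK[2])
```

```text
t 9.68 tcp [0.5792 0.3422 0.1072] jaw 1.366 F [-0.1 -0.3 -2.3] open 0.0395 q [ 0.42  0.71  1.23  0.    1.19 -0.95]
[[0.0, 0.2, 0.98], [0.0, 0.98, -0.2], [-1.0, 0.0, 0.0]]
[0.59073872 0.14478074 0.08      ]
inc [0.0669, -0.4777, 0.1285] twist -0.1092 dist mm 200 q6 -0.95
```

Request:
{"method": "move_arm", "body": {"increments": [[0, -0.1, 0.025, -0.04], [0, -0.22, 0.06, -0.08], [0, -0.34, 0.09, -0.109], [0, -0.44, 0.12, -0.109], [0.02, -0.478, 0.128, -0.109]]}}

```text
time: 10.3
tool_pos: [0.5887, 0.1416, 0.0952]
tool_rot: [-2.841, 1.569, -2.935]
contact_force: [0.7, 0.8, -3.3]
opening: 0.0398
```

Request:
{"method": "move_arm", "body": {"increments": [[0, 0, 0, 0], [0, 0, 0, 0]]}}

```text
time: 10.55
tool_pos: [0.5886, 0.1452, 0.096]
tool_rot: [2.795, 1.57, 2.705]
contact_force: [0.4, 0.1, -2.8]
opening: 0.04
```

Run:
```python
from plan import *
st();plan(rk(0,102,46),np.pi/2+RK[2])
snap('side','s8',(280,100,420,220),5)
snap('top','t8',(180,110,360,270),4.4)
```

```text
t 10.55 tcp [0.5886 0.1452 0.096 ] jaw 1.481 F [ 0.4  0.1 -2.8] open 0.04 q [ 0.12  0.61  1.46  0.    1.07 -1.37]
[[-0.0, 0.09, 1.0], [0.0, 1.0, -0.09], [-1.0, 0.0, -0.0]]
inc [0.1251, -0.0007, 0.0055] twist 0.0007 dist mm 50 q6 -1.37
```

View pics/s8.png

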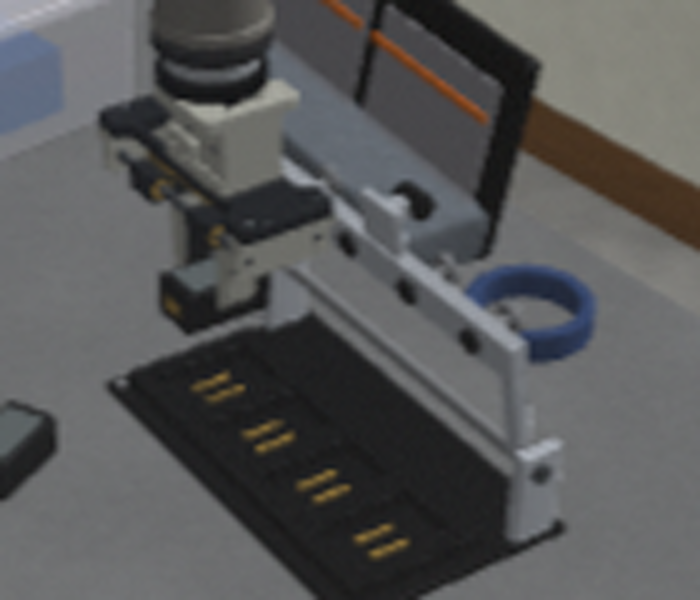

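Request:
{"method": "move_arm", "body": {"increments": [[0.04, 0, 0.003, 0], [0.08, 0, 0.006, 0], [0.115, 0, 0.006, 0], [0.115, 0, 0.006, 0], [0.115, 0, 0.006, 0]]}}

```text
time: 11.28
tool_pos: [0.5917, 0.1437, 0.0508]
tool_rot: [0.467, 1.57, 0.376]
contact_force: [0.2, 1.0, -1.2]
opening: 0.0401
```

Run:
```python
from plan import *
st();plan(rk(0,102,25),np.pi/2+RK[2])
snap('side','s9',(280,100,420,220),5)
```

```text
t 11.28 tcp [0.5917 0.1437 0.0508] jaw 1.48 F [ 0.2  1.  -1.2] open 0.0401 q [ 0.11  0.67  1.49  0.    0.98 -1.37]
[[0.0, 0.09, 1.0], [0.0, 1.0, -0.09], [-1.0, 0.0, 0.0]]
inc [0.0646, 0.0024, -0.0026] twist -0.0002 dist mm 26 q6 -1.37
```

View pics/s9.png

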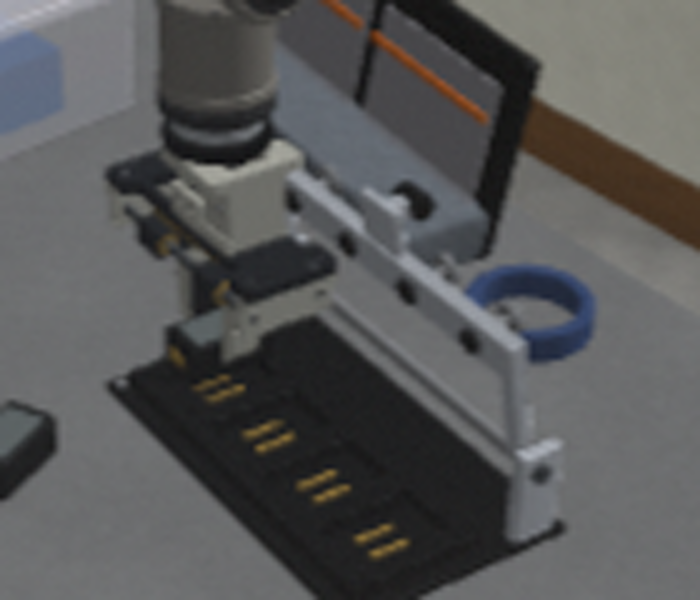

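Request:
{"method": "move_arm", "body": {"increments": [[0.015, 0.002, -0.002, 0], [0.03, 0.002, -0.002, 0], [0.045, 0.002, -0.002, 0], [0.058, 0.002, -0.002, 0], [0.062, 0.002, -0.002, 0]]}}

```text
time: 11.95
tool_pos: [0.5904, 0.1445, 0.0253]
tool_rot: [-3.002, 1.57, -3.093]
contact_force: [0.1, -0.4, -2.2]
opening: 0.0396
```

Run:
```python
from plan import *
st();plan(rk(0,102,25),np.pi/2+RK[2])
```

```text
t 11.95 tcp [0.5904 0.1445 0.0253] jaw 1.48 F [ 0.1 -0.4 -2.2] open 0.0396 q [ 0.11  0.7   1.51  0.    0.93 -1.37]
[[-0.0, 0.09, 1.0], [-0.0, 1.0, -0.09], [-1.0, -0.0, -0.0]]
inc [0.0009, 0.0007, 0.0007] twist -0.0002 dist mm 1 q6 -1.37
```

Request:
{"method": "move_arm", "body": {"increments": [[0, 0, 0, 0], [0, 0, 0, 0], [0, 0, 0, 0], [-0.05, 0, 0, 0], [-0.12, 0, 0, 0]], "gripper": 0.4}}

```text
time: 12.58
tool_pos: [0.5902, 0.1445, 0.074]
tool_rot: [-2.974, 1.569, -3.065]
contact_force: [-0.3, 0.4, -0.2]
opening: 0.0549
```

Run:
```python
from plan import *
st();plan([0.4344,0.2912,0.12],np.pi/2-.385)
snap('side','s10',(230,100,420,240),4.2)
```

```text
t 12.57 tcp [0.5902 0.1445 0.074 ] jaw 1.48 F [-0.3  0.4 -0.2] open 0.0549 q [ 0.11  0.64  1.47  0.    1.03 -1.37]
[[-0.0, 0.09, 1.0], [-0.0, 1.0, -0.09], [-1.0, -0.0, -0.0]]
inc [-0.1145, 0.3298, -0.4214] twist 0.2808 dist mm 219 q6 -1.37
```

View pics/s10.png

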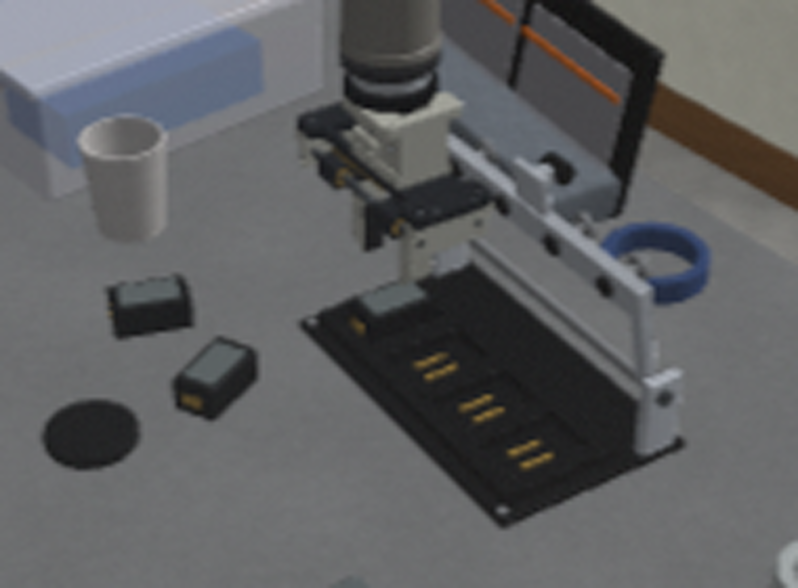

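Battery a sits in bay 4; b and c are where they were. Next b (side px about 265,172).

Request:
{"method": "move_arm", "body": {"increments": [[-0.1, 0.05, -0.06, 0.05], [-0.12, 0.14, -0.17, 0.15], [-0.12, 0.23, -0.29, 0.25], [-0.12, 0.31, -0.4, 0.281], [-0.11, 0.33, -0.42, 0.281]], "gripper": 0.3}}

```text
time: 13.25
tool_pos: [0.4331, 0.2931, 0.1183]
tool_rot: [1.539, 1.57, 1.158]
contact_force: [0.9, -0.1, 0.9]
opening: 0.0642
```

Run:
```python
from plan import *
st();plan([0.4344,0.2912,0.05],np.pi/2-.385)
```

```text
t 13.25 tcp [0.4331 0.2931 0.1183] jaw 1.189 F [ 0.9 -0.1  0.9] open 0.0642 q [ 0.45  0.45  1.68  0.    1.01 -0.74]
[[0.0, 0.37, 0.93], [0.0, 0.93, -0.37], [-1.0, 0.0, 0.0]]
inc [0.1708, -0.0033, 0.0048] twist 0.0031 dist mm 68 q6 -0.74
```

Request:
{"method": "move_arm", "body": {"increments": [[0.06, -0.003, 0.004, 0], [0.12, -0.003, 0.004, 0], [0.17, -0.003, 0.004, 0], [0.17, -0.003, 0.004, 0]]}}

```text
time: 13.75
tool_pos: [0.4362, 0.2887, 0.0486]
tool_rot: [-2.269, 1.568, -2.655]
contact_force: [0.0, 0.3, 0.7]
opening: 0.0642
```

Run:
```python
from plan import *
st();plan([0.4344,0.2912,0.017],np.pi/2-.385)
```

```text
t 13.75 tcp [0.4362 0.2887 0.0486] jaw 1.185 F [0.  0.3 0.7] open 0.0642 q [ 0.44  0.55  1.75 -0.    0.85 -0.75]
[[-0.0, 0.38, 0.93], [-0.0, 0.93, -0.38], [-1.0, -0.0, -0.0]]
inc [0.0789, 0.0042, -0.0063] twist -0.0006 dist mm 32 q6 -0.75
```

Request:
{"method": "move_arm", "body": {"increments": [[0.03, 0.004, -0.006, 0], [0.06, 0.004, -0.006, 0], [0.079, 0.004, -0.006, 0], [0.079, 0.004, -0.006, 0]]}}

```text
time: 14.25
tool_pos: [0.4344, 0.2918, 0.0177]
tool_rot: [-2.337, 1.57, -2.723]
contact_force: [0.6, -0.0, -0.0]
opening: 0.0641
```

Run:
```python
from plan import *
st();plan([0.4344,0.2912,0.017],np.pi/2-.385)
```

```text
t 14.25 tcp [0.4344 0.2918 0.0177] jaw 1.186 F [ 0.6 -0.  -0. ] open 0.0641 q [ 0.44  0.6   1.77  0.    0.77 -0.74]
[[-0.0, 0.38, 0.93], [-0.0, 0.93, -0.38], [-1.0, -0.0, -0.0]]
inc [0.0018, -0.0014, 0.0005] twist -0.0001 dist mm 1 q6 -0.74
```

Request:
{"method": "move_arm", "body": {"increments": [[0, 0, 0, 0], [0, 0, 0, 0], [0, 0, 0, 0], [0, 0, 0, 0]], "gripper": 1, "squeeze": 30}}

```text
time: 14.75
tool_pos: [0.4348, 0.2919, 0.0186]
tool_rot: [0.425, 1.571, 0.04]
contact_force: [1.3, -1.7, 2.5]
opening: 0.0395
```

Request:
{"method": "move_arm", "body": {"increments": [[-0.06, 0, 0, 0], [-0.14, 0, 0, 0], [-0.22, 0, 0, 0], [-0.22, 0, 0, 0]]}}

```text
time: 15.25
tool_pos: [0.4361, 0.2927, 0.1082]
tool_rot: [0.861, 1.566, 0.476]
contact_force: [-0.3, 0.2, -1.9]
opening: 0.0397
```

Run:
```python
from plan import *
st();plan(rk(0,34,105),np.pi/2+RK[2])
```

```text
t 15.25 tcp [0.4361 0.2927 0.1082] jaw 1.186 F [-0.3  0.2 -1.9] open 0.0397 q [ 0.45  0.47  1.69  0.    0.98 -0.74]
[[0.0, 0.38, 0.93], [0.0, 0.93, -0.38], [-1.0, 0.0, 0.0]]
inc [0.0085, -0.3601, 0.5466] twist -0.2812 dist mm 262 q6 -0.74
```

Request:
{"method": "move_arm", "body": {"increments": [[0, -0.07, 0.1, -0.06], [0, -0.15, 0.23, -0.14], [0, -0.23, 0.36, -0.22], [0, -0.32, 0.48, -0.281], [0, -0.36, 0.546, -0.281]]}}

```text
time: 15.88
tool_pos: [0.5835, 0.0735, 0.1043]
tool_rot: [-2.928, 1.569, -3.021]
contact_force: [-0.3, 0.2, -2.1]
opening: 0.0398
```

Request:
{"method": "move_arm", "body": {"increments": [[0, 0, 0, 0], [0, 0, 0, 0]]}}

```text
time: 16.12
tool_pos: [0.5819, 0.0769, 0.1049]
tool_rot: [3.067, 1.568, 2.976]
contact_force: [0.5, -1.2, -0.8]
opening: 0.0399
```

Run:
```python
from plan import *
st();plan(rk(0,34,52),np.pi/2+RK[2])
```

```text
t 16.12 tcp [0.5819 0.0769 0.1049] jaw 1.48 F [ 0.5 -1.2 -0.8] open 0.0399 q [ 0.    0.57  1.51  0.    1.06 -1.48]
[[-0.0, 0.09, 1.0], [0.0, 1.0, -0.09], [-1.0, 0.0, -0.0]]
inc [0.1322, 0.0009, 0.007] twist -0.0003 dist mm 53 q6 -1.48
```

Request:
{"method": "move_arm", "body": {"increments": [[0.04, 0, 0.004, 0], [0.08, 0, 0.007, 0], [0.132, 0, 0.007, 0], [0.132, 0, 0.007, 0], [0.132, 0, 0.007, 0]]}}

```text
time: 16.75
tool_pos: [0.5859, 0.0765, 0.0536]
tool_rot: [0.716, 1.571, 0.625]
contact_force: [0.8, -0.2, -2.4]
opening: 0.0397
```

Run:
```python
from plan import *
st();plan(rk(0,34,25),np.pi/2+RK[2])
snap('side','s11',(280,100,420,220),5)
```

```text
t 16.75 tcp [0.5859 0.0765 0.0536] jaw 1.48 F [ 0.8 -0.2 -2.4] open 0.0397 q [ 0.    0.64  1.54  0.    0.96 -1.48]
[[0.0, 0.09, 1.0], [0.0, 1.0, -0.09], [-1.0, 0.0, 0.0]]
inc [0.0714, 0.0011, -0.0035] twist 0.0003 dist mm 29 q6 -1.48
```

View pics/s11.png

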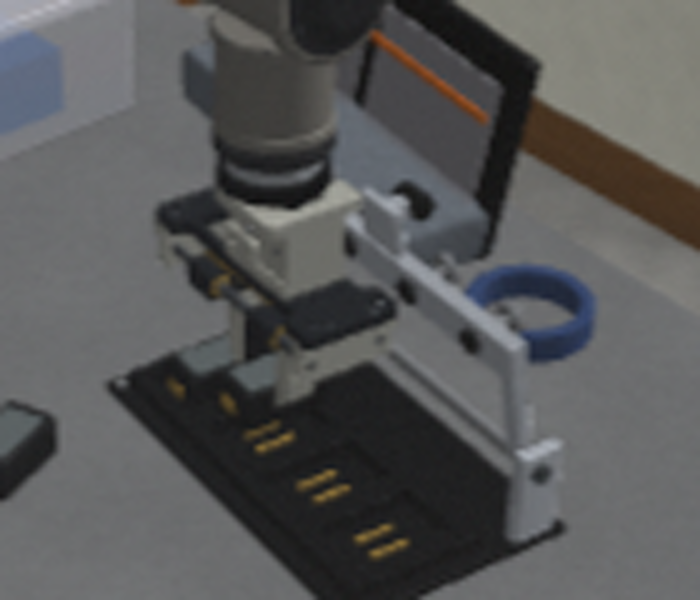

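Request:
{"method": "move_arm", "body": {"increments": [[0.015, 0.001, -0.003, 0], [0.03, 0.001, -0.003, 0], [0.045, 0.001, -0.003, 0], [0.06, 0.001, -0.003, 0], [0.068, 0.001, -0.003, 0]]}}

```text
time: 17.42
tool_pos: [0.5844, 0.0767, 0.0266]
tool_rot: [-3.113, 1.57, 3.079]
contact_force: [-7.9, -0.8, 19.9]
opening: 0.0395
```

Run:
```python
from plan import *
st();plan(rk(0,34,26),np.pi/2+RK[2])
```

```text
t 17.43 tcp [0.5844 0.0767 0.0266] jaw 1.48 F [-7.9 -0.8 19.9] open 0.0395 q [ 0.    0.68  1.57  0.    0.9  -1.48]
[[-0.0, 0.09, 1.0], [0.0, 1.0, -0.09], [-1.0, -0.0, -0.0]]
inc [0.0014, 0.001, 0.0003] twist -0.0002 dist mm 1 q6 -1.48
```

Run:
```python
from plan import *
snap('side','s12',(280,140,400,220),6.5)
```

```text
(no output)
```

View pics/s12.png

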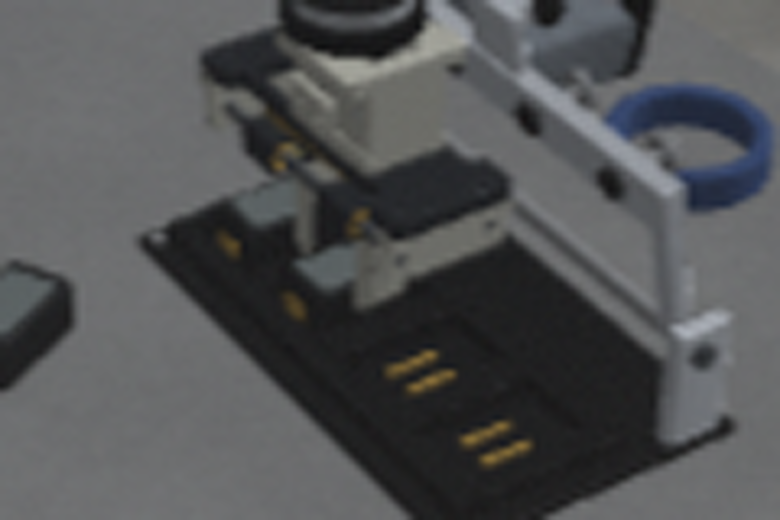

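Request:
{"method": "move_arm", "body": {"increments": [[0, 0, 0, 0], [0, 0, 0, 0], [-0.02, 0, 0, 0], [-0.07, 0, 0, 0], [-0.15, 0, 0, 0]], "gripper": 0.47}}

```text
time: 18.1
tool_pos: [0.5842, 0.0767, 0.0866]
tool_rot: [-3.101, 1.569, 3.091]
contact_force: [0.5, 0.1, -0.4]
opening: 0.0485
```

Run:
```python
from plan import *
st();plan([0.4244,0.1698,0.12],np.pi/2+.39)
snap('side','s13',(230,100,420,240),4.2)
```

```text
t 18.1 tcp [0.5842 0.0767 0.0866] jaw 1.48 F [ 0.5  0.1 -0.4] open 0.0485 q [ 0.    0.6   1.52  0.    1.03 -1.48]
[[-0.0, 0.09, 1.0], [0.0, 1.0, -0.09], [-1.0, -0.0, -0.0]]
inc [-0.0828, 0.1956, -0.4191] twist -0.4593 dist mm 188 q6 -1.48
```

View pics/s13.png

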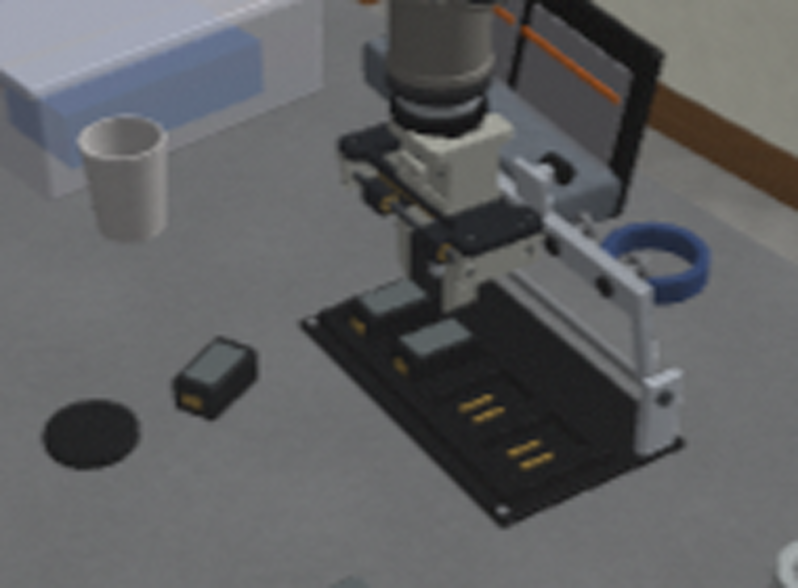

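Request:
{"method": "move_arm", "body": {"increments": [[-0.06, 0.03, -0.06, -0.08], [-0.08, 0.08, -0.17, -0.24], [-0.08, 0.14, -0.29, -0.4], [-0.08, 0.19, -0.4, -0.459], [-0.08, 0.195, -0.419, -0.459]], "gripper": 0.3}}

```text
time: 18.77
tool_pos: [0.4226, 0.1707, 0.1189]
tool_rot: [1.987, 1.57, 2.38]
contact_force: [0.3, -0.5, 0.7]
opening: 0.064
```

Run:
```python
from plan import *
from box import *
st();plan([0.4244,0.1698,0.05],np.pi/2+.39)
im=snap('side','s14',(230,100,420,240),4.2)
for thr in(85,90):print(boxfit(im,'side',(.4243,.1695,.40),thr=thr))
```

```text
t 18.77 tcp [0.4226 0.1707 0.1189] jaw 1.963 F [ 0.3 -0.5  0.7] open 0.064 q [ 0.22  0.34  1.86  0.    0.94 -1.75]
[[-0.0, -0.38, 0.92], [0.0, 0.92, 0.38], [-1.0, 0.0, -0.0]]
inc [0.1723, -0.0038, 0.0033] twist 0.0024 dist mm 69 q6 -1.75
(array([0.42387258, 0.16842274, 0.42171169]), np.float64(0.9648301966144465))
(array([0.42430031, 0.16883318, 0.4029356 ]), np.float64(0.9772265360362707))
```

View pics/s14.png

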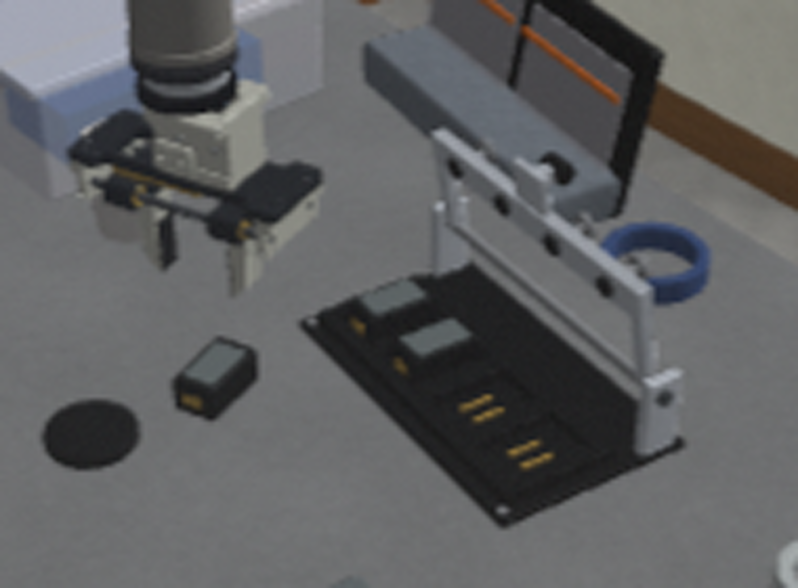

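Request:
{"method": "move_arm", "body": {"increments": [[0.06, -0.003, 0.003, 0], [0.12, -0.003, 0.003, 0], [0.17, -0.003, 0.003, 0], [0.17, -0.003, 0.003, 0]]}}

```text
time: 19.32
tool_pos: [0.4269, 0.1683, 0.0495]
tool_rot: [3.016, 1.569, -2.879]
contact_force: [0.9, -0.3, -0.2]
opening: 0.064
```

Run:
```python
from plan import *
st();plan([0.4244,0.1698,0.017],np.pi/2+.39)
```

```text
t 19.32 tcp [0.4269 0.1683 0.0495] jaw 1.959 F [ 0.9 -0.3 -0.2] open 0.064 q [ 0.21  0.46  1.92 -0.    0.76 -1.75]
[[-0.0, -0.38, 0.93], [-0.0, 0.93, 0.38], [-1.0, 0.0, -0.0]]
inc [0.0812, 0.0059, -0.0042] twist -0.0016 dist mm 33 q6 -1.75
```

Request:
{"method": "move_arm", "body": {"increments": [[0.03, 0.006, -0.004, 0], [0.06, 0.006, -0.004, 0], [0.081, 0.006, -0.004, 0], [0.081, 0.006, -0.004, 0]]}}

```text
time: 19.82
tool_pos: [0.4237, 0.1705, 0.0173]
tool_rot: [2.914, 1.57, -2.98]
contact_force: [-0.4, -0.5, 0.3]
opening: 0.064
```

Run:
```python
from plan import *
st();plan([0.4244,0.1698,0.017],np.pi/2+.39)
```

```text
t 19.82 tcp [0.4237 0.1705 0.0173] jaw 1.961 F [-0.4 -0.5  0.3] open 0.064 q [ 0.21  0.52  1.95  0.    0.67 -1.75]
[[-0.0, -0.38, 0.93], [-0.0, 0.93, 0.38], [-1.0, 0.0, -0.0]]
inc [0.0008, -0.0022, 0.001] twist -0.0002 dist mm 1 q6 -1.75
```

Request:
{"method": "move_arm", "body": {"increments": [[0, 0, 0, 0], [0, 0, 0, 0], [0, 0, 0, 0], [0, 0, 0, 0]], "gripper": 1, "squeeze": 30}}

```text
time: 20.32
tool_pos: [0.4243, 0.1706, 0.0182]
tool_rot: [-0.176, 1.57, 0.214]
contact_force: [-0.0, -0.5, 2.3]
opening: 0.0397
```

Request:
{"method": "move_arm", "body": {"increments": [[-0.06, 0, 0, 0], [-0.14, 0, 0, 0], [-0.24, 0, 0, 0], [-0.24, 0, 0, 0]]}}

```text
time: 20.82
tool_pos: [0.4256, 0.171, 0.1162]
tool_rot: [-0.154, 1.565, 0.236]
contact_force: [-0.5, -0.5, -2.5]
opening: 0.0399
```

Run:
```python
from plan import *
st();plan(rk(0,-102,110),np.pi/2+RK[2])
```

```text
t 20.82 tcp [0.4256 0.171  0.1162] jaw 1.961 F [-0.5 -0.5 -2.5] open 0.0399 q [ 0.21  0.35  1.86  0.    0.92 -1.75]
[[0.01, -0.38, 0.92], [0.0, 0.92, 0.38], [-1.0, -0.0, 0.01]]
inc [0.0168, -0.6697, 0.121] twist 0.4589 dist mm 272 q6 -1.75
```

Request:
{"method": "move_arm", "body": {"increments": [[0, -0.12, 0.02, 0.08], [0, -0.27, 0.05, 0.22], [0, -0.41, 0.08, 0.38], [0, -0.55, 0.1, 0.459], [0, -0.67, 0.12, 0.459]]}}

```text
time: 21.45
tool_pos: [0.5702, -0.0609, 0.1121]
tool_rot: [2.928, 1.568, 2.835]
contact_force: [0.5, 0.0, -2.2]
opening: 0.0399
```

Request:
{"method": "move_arm", "body": {"increments": [[0, 0, 0, 0], [0, 0, 0, 0]]}}

```text
time: 21.7
tool_pos: [0.569, -0.0586, 0.1123]
tool_rot: [2.865, 1.567, 2.774]
contact_force: [0.0, 0.3, -1.9]
opening: 0.0397
```

Run:
```python
from plan import *
st();plan(rk(0,-102,52),np.pi/2+RK[2])
```

```text
t 21.7 tcp [ 0.569  -0.0586  0.1123] jaw 1.479 F [ 0.   0.3 -1.9] open 0.0397 q [-0.24  0.54  1.54  0.    1.06 -1.72]
[[-0.0, 0.09, 1.0], [0.0, 1.0, -0.09], [-1.0, 0.0, -0.0]]
inc [0.1508, 0.001, 0.0086] twist -0.0006 dist mm 60 q6 -1.72
```

Request:
{"method": "move_arm", "body": {"increments": [[0.05, 0, 0.006, 0], [0.1, 0, 0.008, 0], [0.15, 0, 0.008, 0], [0.15, 0, 0.008, 0], [0.15, 0, 0.008, 0]]}}

```text
time: 22.32
tool_pos: [0.5735, -0.0586, 0.0545]
tool_rot: [0.185, 1.57, 0.095]
contact_force: [-0.8, 0.1, -2.0]
opening: 0.0397
```

Run:
```python
from plan import *
st();plan(rk(0,-102,26),np.pi/2+RK[2])
snap('side','s15',(280,140,400,220),6.5)
```

```text
t 22.32 tcp [ 0.5735 -0.0586  0.0545] jaw 1.481 F [-0.8  0.1 -2. ] open 0.0397 q [-0.23  0.62  1.59  0.    0.93 -1.72]
[[0.0, 0.09, 1.0], [0.0, 1.0, -0.09], [-1.0, 0.0, 0.0]]
inc [0.0713, 0.0003, -0.0031] twist 0.0008 dist mm 29 q6 -1.72
```

View pics/s15.png

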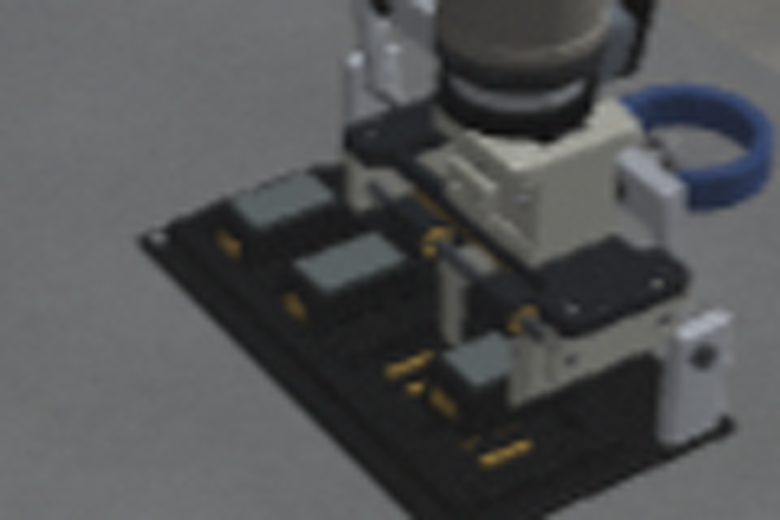

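Request:
{"method": "move_arm", "body": {"increments": [[0.015, 0, -0.003, 0], [0.03, 0, -0.003, 0], [0.045, 0, -0.003, 0], [0.06, 0, -0.003, 0], [0.07, 0, -0.003, 0]]}}

```text
time: 23.0
tool_pos: [0.5721, -0.0593, 0.0262]
tool_rot: [2.819, 1.57, 2.728]
contact_force: [-11.0, 1.0, 32.1]
opening: 0.0396
```

Run:
```python
from plan import *
st();plan(rk(0,-102,26),np.pi/2+RK[2])
```

```text
t 23.0 tcp [ 0.5721 -0.0593  0.0262] jaw 1.48 F [-11.    1.   32.1] open 0.0396 q [-0.24  0.66  1.61  0.    0.87 -1.72]
[[-0.0, 0.09, 1.0], [0.0, 1.0, -0.09], [-1.0, 0.0, -0.0]]
inc [0.0004, 0.0022, 0.0002] twist -0.0002 dist mm 1 q6 -1.72
```

Request:
{"method": "move_arm", "body": {"increments": [[-0.003, 0, 0, 0], [-0.003, 0, 0, 0], [-0.02, 0, 0, 0], [-0.1, 0, 0, 0], [-0.2, 0, 0, 0]], "gripper": 0.42}}

```text
time: 23.62
tool_pos: [0.5718, -0.0592, 0.1065]
tool_rot: [2.932, 1.569, 2.841]
contact_force: [1.2, -0.2, -0.5]
opening: 0.0531
```

Run:
```python
from plan import *
from box import *
st()
im=snap('side','s16',(230,100,420,240),4.2)
for y in(-102,34,102):
    p=rk(0,y,8);x,f=boxfit(im,'side',(p[0],p[1],RK[2]),zb=.008,thr=48,win=15); print(y,(x[:2]-p[:2])*1e3,x[2],f)
```

```text
t 23.62 tcp [ 0.5718 -0.0592  0.1065] jaw 1.48 F [ 1.2 -0.2 -0.5] open 0.0531 q [-0.24  0.55  1.54  0.    1.05 -1.72]
[[-0.0, 0.09, 1.0], [0.0, 1.0, -0.09], [-1.0, 0.0, -0.0]]
-102 [-11.30333891 -17.99940133] -0.23748264336929986 0.404322882857594
34 [-20.62048529 -17.00383105] -0.14277419866986907 0.3828516341228285
102 [-18.40614112 -30.69640295] 1.9939574394555182 0.4985034226074283
```

View pics/s16.png

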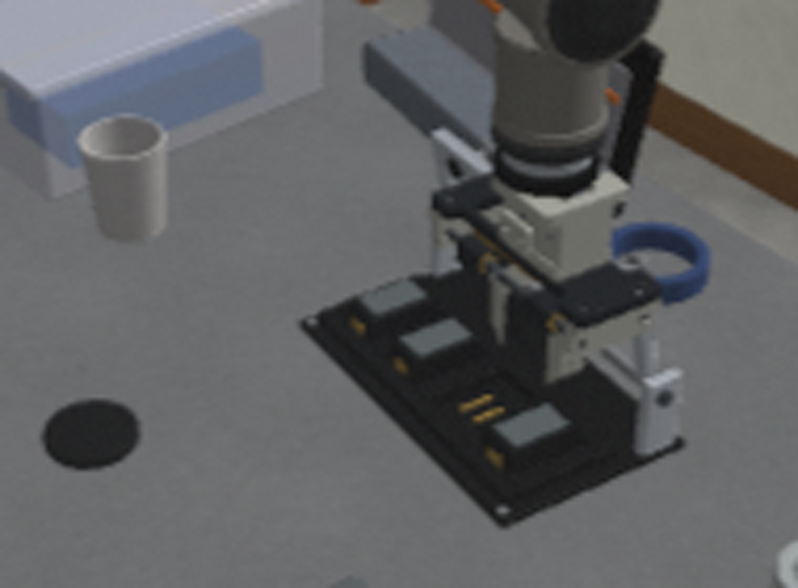

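Run:
```python
from plan import *
plan(rk(90,0,235),np.pi/2+RK[2])
```

```text
inc [-0.3045, 0.2576, 0.2206] twist -0.0 dist mm 182 q6 -1.72
```

Request:
{"method": "move_arm", "body": {"increments": [[-0.14, 0, 0, 0], [-0.29, 0.02, 0, 0], [-0.34, 0.1, 0.06, 0], [-0.34, 0.2, 0.16, 0], [-0.32, 0.258, 0.22, 0]], "gripper": 0.35}}

```text
time: 24.3
tool_pos: [0.671, 0.0372, 0.2352]
tool_rot: [0.152, 1.568, 0.062]
contact_force: [0.4, 0.4, 0.3]
opening: 0.0598
```

Request:
{"method": "move_arm", "body": {"increments": [[0, 0, 0, 0], [0, 0, 0, 0]]}}

```text
time: 24.55
tool_pos: [0.6688, 0.0351, 0.234]
tool_rot: [-2.547, 1.57, -2.637]
contact_force: [-1.0, -0.4, -0.5]
opening: 0.0594
```

Run:
```python
from plan import *
st();plan(rk(90,0,178),np.pi/2+RK[2])
snap('side','s17',(300,40,440,220),3.3)
snap('top','t17',(180,80,360,270),3.1)
```

```text
t 24.55 tcp [0.6688 0.0351 0.234 ] jaw 1.48 F [-1.  -0.4 -0.5] open 0.0594 q [-0.06  0.62  1.05 -0.    1.47 -1.54]
[[-0.0, 0.09, 1.0], [-0.0, 1.0, -0.09], [-1.0, -0.0, -0.0]]
inc [0.14, 0.0006, 0.0059] twist -0.0002 dist mm 56 q6 -1.54
```

View pics/s17.png

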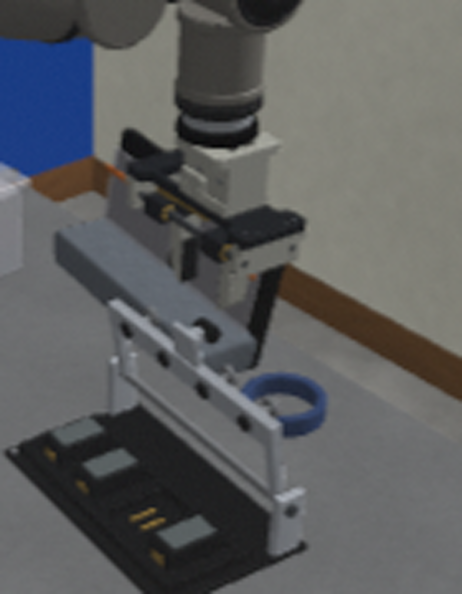

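Request:
{"method": "move_arm", "body": {"increments": [[0.03, 0, 0.006, 0], [0.07, 0, 0.006, 0], [0.11, 0, 0.006, 0], [0.14, 0, 0.006, 0], [0.14, 0, 0.006, 0]]}}

```text
time: 25.28
tool_pos: [0.671, 0.0353, 0.1763]
tool_rot: [-3.139, 1.568, 3.053]
contact_force: [-0.8, 1.5, -0.3]
opening: 0.0596
```

Run:
```python
from plan import *
st();plan(rk(90,0,177),np.pi/2+RK[2])
```

```text
t 25.27 tcp [0.671  0.0353 0.1763] jaw 1.48 F [-0.8  1.5 -0.3] open 0.0596 q [-0.06  0.66  1.14  0.    1.35 -1.54]
[[-0.0, 0.09, 1.0], [0.0, 1.0, -0.09], [-1.0, -0.0, -0.0]]
inc [-0.0018, -0.0006, 0.0004] twist -0.0002 dist mm 1 q6 -1.54
```

Request:
{"method": "move_arm", "body": {"increments": [[0, 0, 0, 0], [0, 0, 0, 0], [0, 0, 0, 0], [0, 0, 0, 0], [0, 0, 0, 0]], "gripper": 1, "squeeze": 35}}

```text
time: 25.9
tool_pos: [0.6718, 0.0355, 0.1782]
tool_rot: [0.561, 1.57, 0.47]
contact_force: [0.6, 0.9, 1.4]
opening: 0.0257
```

Run:
```python
from plan import *
st()
def rol(th): return 85-122*np.cos(th)+26*np.sin(th), 65+122*np.sin(th)+26*np.cos(th)
for s0 in(1.4,.9,.4):
    a=rol(s0)
    for th in np.arange(s0,s0-.55,-0.1):
        b=rol(th);print(round(th,1),'%.4f %.4f'%(-(b[1]-a[1])/400,(b[0]-a[0])/400))
```

```text
t 25.9 tcp [0.6718 0.0355 0.1782] jaw 1.48 F [0.6 0.9 1.4] open 0.0257 q [-0.06  0.65  1.14  0.    1.35 -1.54]
[[0.0, 0.09, 1.0], [0.0, 1.0, -0.09], [-1.0, 0.0, 0.0]]
1.4 -0.0000 0.0000
1.3 0.0003 -0.0312
1.2 0.0038 -0.0622
1.1 0.0103 -0.0926
1.0 0.0198 -0.1223
0.9 0.0323 -0.1509
0.9 -0.0000 0.0000
0.8 0.0152 -0.0272
0.7 0.0331 -0.0527
0.6 0.0535 -0.0764
0.5 0.0761 -0.0978
0.4 0.1007 -0.1169
0.4 -0.0000 0.0000
0.3 0.0264 -0.0166
0.2 0.0543 -0.0304
0.1 0.0835 -0.0414
0.0 0.1136 -0.0494
-0.1 0.1444 -0.0544
```

Request:
{"method": "move_arm", "body": {"increments": [[0, 0, -0.031, 0], [0.004, 0, -0.062, 0], [0.01, 0, -0.093, 0], [0.02, 0, -0.122, 0], [0.032, 0, -0.151, 0]]}}

```text
time: 26.52
tool_pos: [0.6157, 0.0404, 0.1683]
tool_rot: [0.044, 1.558, -0.047]
contact_force: [9.7, -0.5, 7.3]
opening: 0.026
```

Request:
{"method": "move_arm", "body": {"increments": [[0.015, 0, -0.027, 0], [0.033, 0, -0.053, 0], [0.053, 0, -0.076, 0], [0.076, 0, -0.098, 0], [0.101, 0, -0.117, 0]]}}

```text
time: 27.15
tool_pos: [0.5652, 0.045, 0.1274]
tool_rot: [-0.021, 1.567, -0.112]
contact_force: [-5.7, -1.2, 13.9]
opening: 0.0253
```

Run:
```python
from plan import *
st();plan(rk(-37,0,78),np.pi/2+RK[2])
snap('side','s18',(280,80,400,220),5)
```

```text
t 27.15 tcp [0.5652 0.045  0.1274] jaw 1.48 F [-5.7 -1.2 13.9] open 0.0253 q [-0.06  0.51  1.55 -0.    1.08 -1.54]
[[0.0, 0.09, 1.0], [-0.0, 1.0, -0.09], [-1.0, -0.0, 0.0]]
inc [0.1234, -0.0007, -0.0519] twist 0.0001 dist mm 54 q6 -1.54
```

View pics/s18.png

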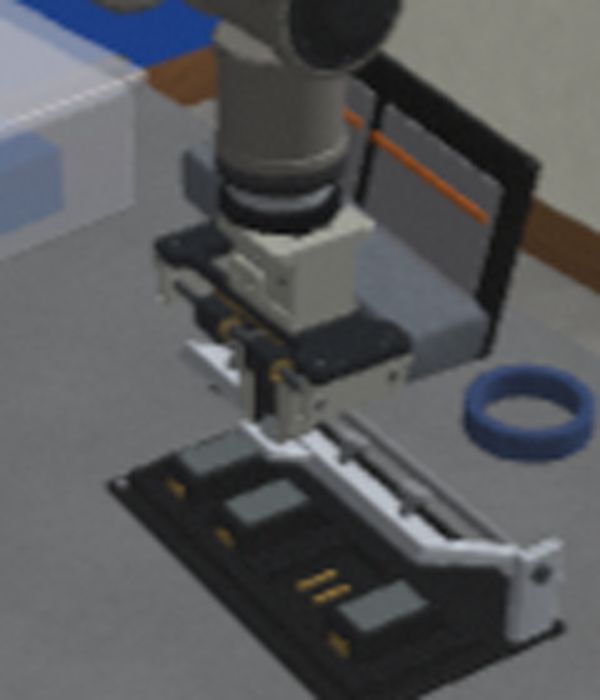

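Request:
{"method": "move_arm", "body": {"increments": [[0.026, 0, -0.017, 0], [0.054, 0, -0.031, 0], [0.083, 0, -0.042, 0], [0.113, 0, -0.05, 0], [0.125, 0, -0.052, 0]]}}

```text
time: 27.82
tool_pos: [0.5423, 0.047, 0.0748]
tool_rot: [-3.077, 1.567, 3.116]
contact_force: [-17.2, 0.8, 36.4]
opening: 0.0257
```

Run:
```python
from plan import *
st();plan(rk(-37,0,76),np.pi/2+RK[2])
```

```text
t 27.82 tcp [0.5423 0.047  0.0748] jaw 1.48 F [-17.2   0.8  36.4] open 0.0257 q [-0.05  0.55  1.66 -0.    0.94 -1.53]
[[-0.0, 0.09, 1.0], [0.0, 1.0, -0.09], [-1.0, -0.0, -0.0]]
inc [-0.0031, -0.0006, 0.0059] twist 0.0001 dist mm 3 q6 -1.53
```

Against the stop. Release and look.

Request:
{"method": "move_arm", "body": {"increments": [[-0.006, 0, 0, 0], [-0.006, 0, 0, 0], [-0.006, 0, 0, 0], [-0.08, 0, 0, 0], [-0.2, 0, 0, 0]], "gripper": 0.4}}

```text
time: 28.45
tool_pos: [0.5433, 0.0469, 0.1541]
tool_rot: [-3.124, 1.567, 3.068]
contact_force: [1.2, 0.1, -0.4]
opening: 0.0552
```

Run:
```python
from plan import *
st()
snap('side','s19',(280,80,400,220),5)
M=lambda u,v:(360+u/3.1,130+v/3.1)
im=cv2.imread('pics/t1_raw.png');save(im,'mal',(380,160,450,245),8)
im=cv2.imread('pics/side0_raw.png');save(im,'mals',(350,225,450,300),7)
```

```text
t 28.45 tcp [0.5433 0.0469 0.1541] jaw 1.48 F [ 1.2  0.1 -0.4] open 0.0552 q [-0.05  0.45  1.57  0.    1.13 -1.53]
[[-0.0, 0.09, 1.0], [0.0, 1.0, -0.09], [-1.0, -0.0, -0.0]]
```

View pics/s19.png

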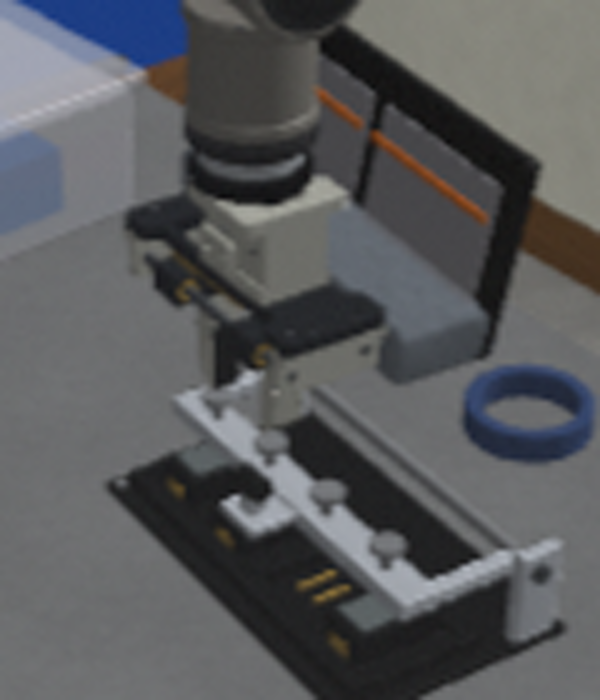

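View pics/mal.png

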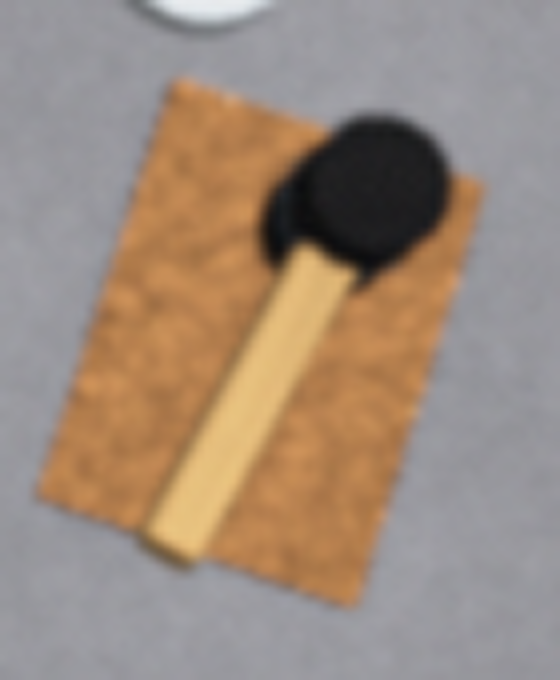

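View pics/mals.png

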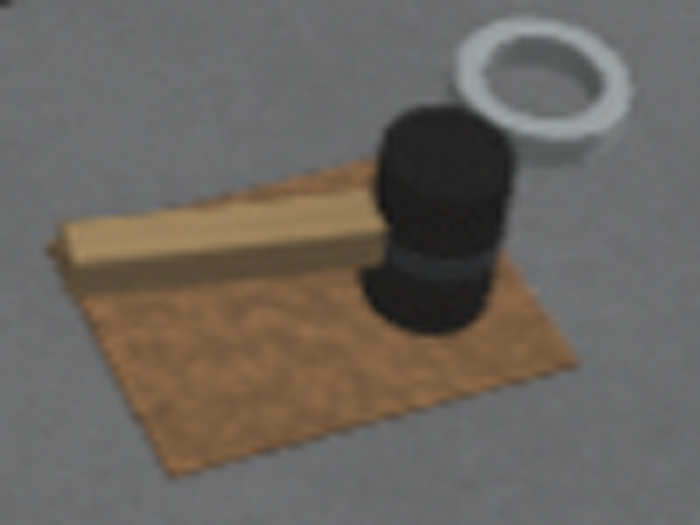

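Run:
```python
from plan import *
T=lambda u,v:(380+u/8-.4,160+v/8-.4)
h=back('top',T(376,185),.084)[0];a=back('top',T(325,260),.056)[0];b=back('top',T(173,548),.056)[0]
d=a-b;yaw=np.arctan2(d[1],d[0]);print('head',h,'end',b,'yaw',yaw,'yaw2',np.arctan2(*(h-b)[1::-1]),np.linalg.norm((h-b)[:2]))
g=h[:2]-.055*np.array([np.cos(yaw),np.sin(yaw)]);g2=b[:2]+.099*np.array([np.cos(yaw),np.sin(yaw)]);print(g,g2)
S=lambda u,v:(350+u/7-.4,225+v/7-.4)
print('side head',back('side',S(446,155),.084)); e=back('side',S(67,243),.056);a=back('side',S(380,212),.056);print(e,a,np.arctan2(*(a-e)[0][1::-1]))
c=[T(178,80),T(487,185),T(357,606),T(37,497)]
B=back('top',c,.004);print('mat',B.mean(0),[np.arctan2(*(B[i]-B[j])[1::-1]) for i,j in((0,3),(1,2))])
plan([g[0],g[1],.15],yaw+np.pi/2)
```

```text
head [ 0.53117371 -0.34106625  0.084     ] end [ 0.39977029 -0.26882338  0.056     ] yaw -0.5029047500347047 yaw2 -0.5026736738264237 0.14995295821371218
[ 0.48298346 -0.31455775] [ 0.48651273 -0.31653868]
side head [[ 0.52960605 -0.34528162  0.084     ]]
[[ 0.39912887 -0.27078139  0.056     ]] [[ 0.50859409 -0.33439913  0.056     ]] -0.5264577096041341
mat [ 0.48948133 -0.31901913  0.004     ] [np.float64(-0.34140181720550955), np.float64(-0.33313500123289314)]
inc [0.0282, -0.9142, -0.0777] twist 0.3936 dist mm 367 q6 -1.53
```

Request:
{"method": "move_arm", "body": {"increments": [[-0.05, -0.1, -0.01, 0.05], [-0.05, -0.25, -0.02, 0.15], [-0.05, -0.4, -0.03, 0.25], [-0.05, -0.55, -0.05, 0.35], [-0.05, -0.7, -0.06, 0.394]]}}

```text
time: 29.12
tool_pos: [0.4943, -0.2317, 0.1747]
tool_rot: [0.284, 1.57, -0.221]
contact_force: [0.5, -0.5, -0.8]
opening: 0.0552
```

Run:
```python
from plan import *
st();plan([.4840,-.3160,.12],np.pi/2-.507)
```

```text
t 29.12 tcp [ 0.4943 -0.2317  0.1747] jaw 1.065 F [ 0.5 -0.5 -0.8] open 0.0552 q [-0.58  0.43  1.55  0.    1.17 -1.64]
[[0.0, 0.48, 0.87], [-0.0, 0.87, -0.48], [-1.0, 0.0, 0.0]]
inc [0.1368, -0.197, 0.0794] twist 0.0012 dist mm 101 q6 -1.64
```

Request:
{"method": "move_arm", "body": {"increments": [[0.02, -0.08, 0.03, 0], [0.06, -0.16, 0.06, 0], [0.12, -0.196, 0.079, 0], [0.137, -0.196, 0.079, 0], [0.137, -0.196, 0.079, 0]]}}

```text
time: 29.75
tool_pos: [0.4846, -0.3129, 0.1197]
tool_rot: [2.693, 1.57, 2.19]
contact_force: [0.0, 0.4, 1.1]
opening: 0.0549
```

Run:
```python
from plan import *
st();plan([.4840,-.3160,.07],np.pi/2-.507)
snap('side','s20',(340,180,460,310),5)
```

```text
t 29.75 tcp [ 0.4846 -0.3129  0.1197] jaw 1.068 F [0.  0.4 1.1] open 0.0549 q [-0.71  0.54  1.52  0.    1.08 -1.77]
[[-0.0, 0.48, 0.88], [0.0, 0.88, -0.48], [-1.0, 0.0, -0.0]]
inc [0.1242, -0.0076, 0.0024] twist 0.0036 dist mm 50 q6 -1.77
```

View pics/s20.png

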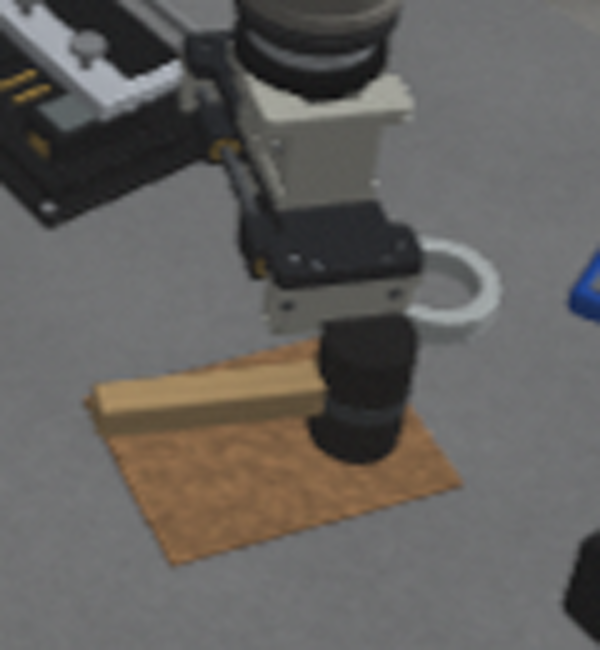

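Request:
{"method": "move_arm", "body": {"increments": [[0.04, -0.007, 0.002, 0], [0.08, -0.007, 0.002, 0], [0.124, -0.007, 0.002, 0], [0.124, -0.007, 0.002, 0]]}}

```text
time: 30.3
tool_pos: [0.4831, -0.3155, 0.0683]
tool_rot: [2.908, 1.567, 2.405]
contact_force: [-0.5, -0.2, 0.3]
opening: 0.0554
```

Run:
```python
from plan import *
st();plan([.4840,-.3160,.028],np.pi/2-.507)
```

```text
t 30.3 tcp [ 0.4831 -0.3155  0.0683] jaw 1.067 F [-0.5 -0.2  0.3] open 0.0554 q [-0.71  0.6   1.57  0.    0.97 -1.78]
[[-0.0, 0.48, 0.88], [0.0, 0.88, -0.48], [-1.0, 0.0, -0.0]]
inc [0.1007, -0.0002, 0.003] twist 0.0035 dist mm 40 q6 -1.78
```

Request:
{"method": "move_arm", "body": {"increments": [[0.03, 0, 0.003, 0.003], [0.06, 0, 0.003, 0.003], [0.1, 0, 0.003, 0.003], [0.1, 0, 0.003, 0.003]]}}

```text
time: 30.8
tool_pos: [0.4842, -0.3164, 0.0285]
tool_rot: [2.907, 1.568, 2.4]
contact_force: [0.2, 0.2, 0.6]
opening: 0.0547
```

Run:
```python
from plan import *
st();plan([.4840,-.3160,.028],np.pi/2-.507)
snap('side','s21',(340,180,460,310),5)
```

```text
t 30.8 tcp [ 0.4842 -0.3164  0.0285] jaw 1.064 F [0.2 0.2 0.6] open 0.0547 q [-0.71  0.66  1.6   0.    0.89 -1.78]
[[-0.0, 0.49, 0.87], [0.0, 0.87, -0.49], [-1.0, 0.0, -0.0]]
inc [0.0014, 0.0005, -0.001] twist 0.0003 dist mm 1 q6 -1.78
```

View pics/s21.png

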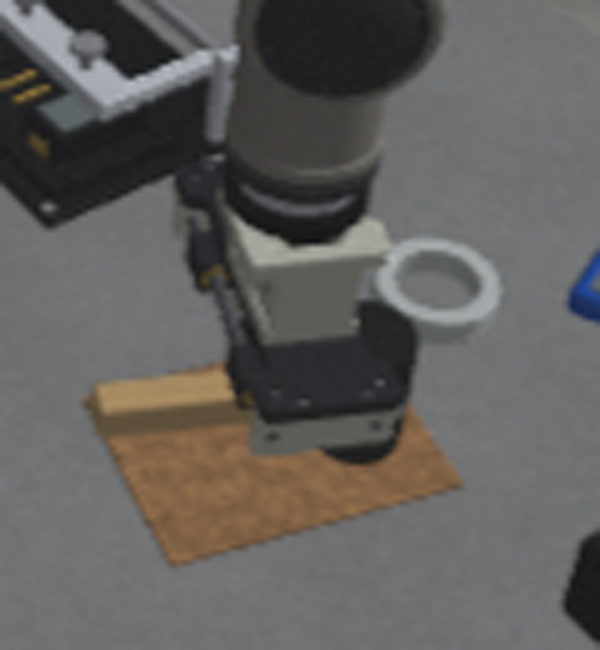

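Request:
{"method": "move_arm", "body": {"increments": [[0, 0, 0, 0], [0, 0, 0, 0], [0, 0, 0, 0], [0, 0, 0, 0], [0, 0, 0, 0]], "gripper": 1, "squeeze": 60}}

```text
time: 31.48
tool_pos: [0.4852, -0.3172, 0.0305]
tool_rot: [-0.077, 1.57, -0.584]
contact_force: [0.1, 0.4, 1.7]
opening: 0.0236
```

Run:
```python
from plan import *
st()
```

```text
t 31.48 tcp [ 0.4852 -0.3172  0.0305] jaw 1.064 F [0.1 0.4 1.7] open 0.0236 q [-0.71  0.66  1.6   0.    0.89 -1.78]
[[0.0, 0.49, 0.87], [-0.0, 0.87, -0.49], [-1.0, -0.0, 0.0]]
```

Request:
{"method": "move_arm", "body": {"increments": [[-0.03, 0, 0, 0], [-0.08, 0, 0, 0], [-0.16, 0, 0, 0], [-0.24, 0, 0, 0], [-0.3, 0, 0, 0]]}}

```text
time: 32.1
tool_pos: [0.4851, -0.317, 0.152]
tool_rot: [0.054, 1.57, -0.452]
contact_force: [1.0, 0.4, -3.3]
opening: 0.0231
```

```bash
cat >> plan.py <<'E'
HO=np.array([0.054,0.0])  # head axis ahead along tool z, sideways along tool y
def hplan(bay,zface,yaw=-0.507,off=0.0265):
    y={1:-102,2:-34,3:34,4:102}[bay]
    c=rk(0,y,0)
    p=c-np.array([np.cos(yaw),np.sin(yaw),0])*HO[0]; p[2]=zface+off
    plan(p,yaw+np.pi/2)
E
python3 - <<'E'
from plan import *
st();hplan(1,.135)
snap('side','s22',(320,150,460,310),4)
E
```

```text
t 32.1 tcp [ 0.4851 -0.317   0.152 ] jaw 1.064 F [ 1.   0.4 -3.3] open 0.0231 q [-0.71  0.51  1.48  0.    1.16 -1.78]
[[0.0, 0.49, 0.87], [-0.0, 0.87, -0.49], [-1.0, 0.0, 0.0]]
inc [-0.0239, 0.6711, -0.2581] twist 0.0004 dist mm 288 q6 -1.78
```

View pics/s22.png

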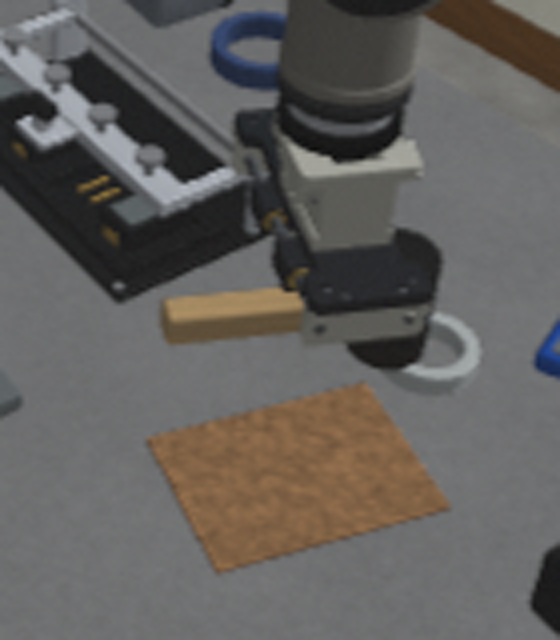

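Request:
{"method": "move_arm", "body": {"increments": [[-0.04, 0.06, -0.02, 0], [-0.06, 0.2, -0.08, 0], [-0.06, 0.34, -0.13, 0], [-0.05, 0.48, -0.19, 0], [-0.04, 0.6, -0.23, 0]]}}

```text
time: 32.78
tool_pos: [0.5205, -0.0602, 0.1659]
tool_rot: [3.069, 1.57, 2.563]
contact_force: [0.2, -0.7, -2.4]
opening: 0.0236
```

Run:
```python
from plan import *
st();hplan(1,.115)
```

```text
t 32.77 tcp [ 0.5205 -0.0602  0.1659] jaw 1.065 F [ 0.2 -0.7 -2.4] open 0.0236 q [-0.26  0.4   1.62  0.    1.13 -1.33]
[[-0.0, 0.48, 0.87], [0.0, 0.87, -0.48], [-1.0, 0.0, -0.0]]
inc [0.0611, 0.0668, -0.0239] twist 0.0009 dist mm 37 q6 -1.33
```

Request:
{"method": "move_arm", "body": {"increments": [[0, 0.04, -0.012, 0], [0, 0.067, -0.024, 0], [0.02, 0.067, -0.024, 0], [0.04, 0.067, -0.024, 0], [0.04, 0.067, -0.024, 0]]}}

```text
time: 33.4
tool_pos: [0.525, -0.0354, 0.1492]
tool_rot: [-2.801, 1.569, 2.974]
contact_force: [1.1, 0.1, -4.2]
opening: 0.0233
```

Run:
```python
from plan import *
st();hplan(1,.092)
snap('side','s23',(290,120,420,230),6)
snap('top','t23',(240,120,380,240),5.5)
```

```text
t 33.4 tcp [ 0.525  -0.0354  0.1492] jaw 1.063 F [ 1.1  0.1 -4.2] open 0.0233 q [-0.21  0.42  1.63 -0.    1.09 -1.28]
[[-0.0, 0.49, 0.87], [0.0, 0.87, -0.49], [-1.0, -0.0, -0.0]]
inc [0.0768, 0.0072, -0.0038] twist -0.0011 dist mm 31 q6 -1.28
```

View pics/s23.png

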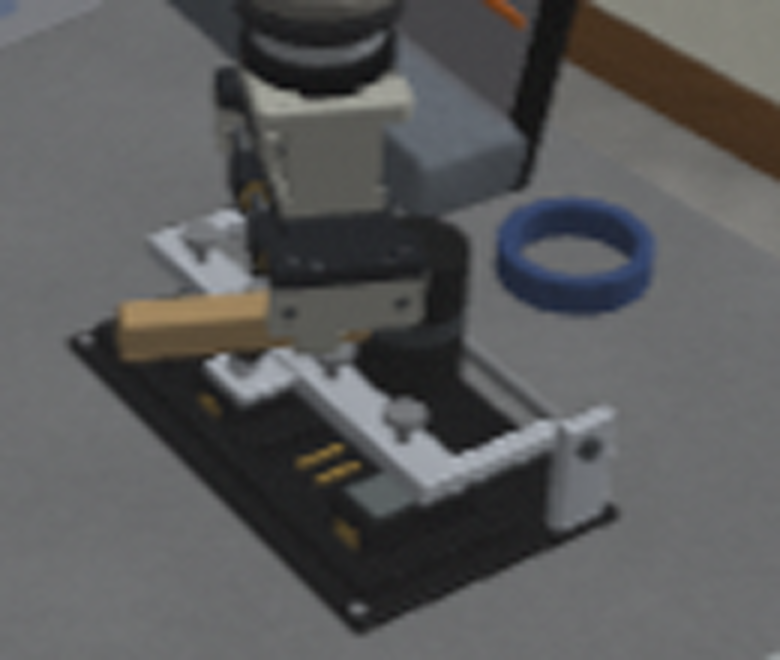

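View pics/t23.png

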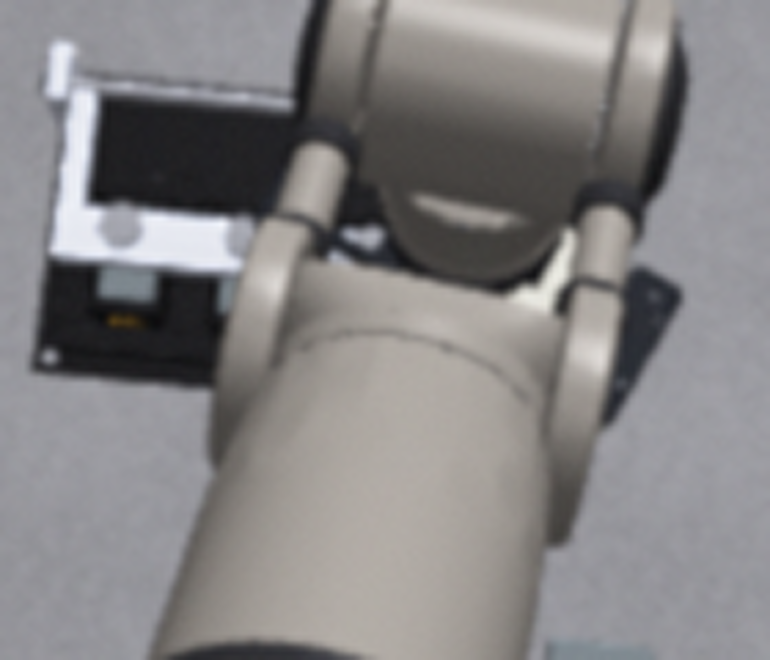

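Run:
```python
from plan import *
o=robot.observe()
f=lambda P:((proj('side',P)-[290,120])*6).round()
c=rk(0,-102,92);print('cap',f(c)); h=o['tool_pos']+.054*np.array([np.cos(-.507),np.sin(-.507),0]);
import math
for z in(.1227,.2027):
    print([f([h[0]+.027*math.cos(a),h[1]+.027*math.sin(a),z])[0].tolist() for a in np.arange(0,6.28,.785)])
```

```text
cap [[400. 408.]]
[[446.0, 346.0], [411.0, 335.0], [374.0, 341.0], [356.0, 361.0], [368.0, 384.0], [404.0, 396.0], [442.0, 389.0], [459.0, 369.0]]
[[455.0, 220.0], [418.0, 209.0], [380.0, 215.0], [362.0, 235.0], [374.0, 257.0], [411.0, 269.0], [450.0, 262.0], [468.0, 242.0]]
```

Request:
{"method": "move_arm", "body": {"increments": [[0, 0.007, -0.003, 0], [0, 0.007, -0.003, 0], [0.1, 0.007, -0.003, 0], [0.118, 0.007, -0.003, 0], [0.118, 0.007, -0.003, 0]]}}

```text
time: 34.12
tool_pos: [0.5268, -0.0316, 0.1042]
tool_rot: [0.249, 1.569, -0.258]
contact_force: [1.2, 0.7, -1.3]
opening: 0.0236
```

Run:
```python
from plan import *
st();hplan(1,.078)
snap('side','s24',(290,120,420,230),6)
```

```text
t 34.12 tcp [ 0.5268 -0.0316  0.1042] jaw 1.064 F [ 1.2  0.7 -1.3] open 0.0236 q [-0.21  0.48  1.69 -0.    0.98 -1.27]
[[0.0, 0.49, 0.87], [-0.0, 0.87, -0.49], [-1.0, 0.0, 0.0]]
inc [-0.0008, -0.0032, -0.0031] twist 0.0005 dist mm 2 q6 -1.27
```

View pics/s24.png

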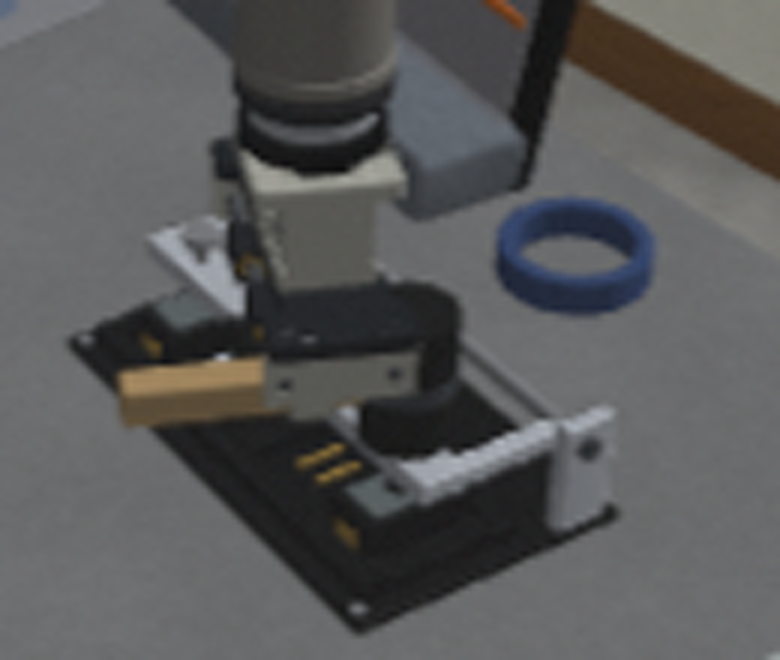

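Request:
{"method": "move_arm", "body": {"increments": [[0.008, 0, 0, 0], [0.008, 0, 0, 0]]}}

```text
time: 34.42
tool_pos: [0.526, -0.0312, 0.1024]
tool_rot: [0.499, 1.57, -0.007]
contact_force: [-7.0, 2.5, 15.9]
opening: 0.0238
```

Run:
```python
from plan import *
st();hplan(1,.078)
```

```text
t 34.42 tcp [ 0.526  -0.0312  0.1024] jaw 1.064 F [-7.   2.5 15.9] open 0.0238 q [-0.2   0.48  1.69  0.    0.97 -1.27]
[[0.0, 0.49, 0.87], [-0.0, 0.87, -0.49], [-1.0, 0.0, 0.0]]
inc [-0.0052, -0.0033, -0.0009] twist 0.0005 dist mm 3 q6 -1.27
```

Request:
{"method": "move_arm", "body": {"increments": [[-0.03, 0, 0, 0], [-0.1, 0, 0, 0], [-0.16, 0.03, 0, 0], [-0.16, 0.15, 0, 0], [-0.16, 0.28, 0, 0]]}}

```text
time: 35.05
tool_pos: [0.5807, 0.067, 0.1646]
tool_rot: [-2.438, 1.571, -2.946]
contact_force: [1.2, -0.5, -3.1]
opening: 0.0235
```

Run:
```python
from plan import *
st();hplan(3,.12)
snap('side','s25',(290,100,420,230),5.5)
```

```text
t 35.05 tcp [0.5807 0.067  0.1646] jaw 1.063 F [ 1.2 -0.5 -3.1] open 0.0235 q [-0.02  0.5   1.45 -0.    1.19 -1.08]
[[-0.0, 0.49, 0.87], [-0.0, 0.87, -0.49], [-1.0, -0.0, -0.0]]
inc [0.0453, 0.0265, -0.1388] twist -0.0012 dist mm 59 q6 -1.08
```

View pics/s25.png

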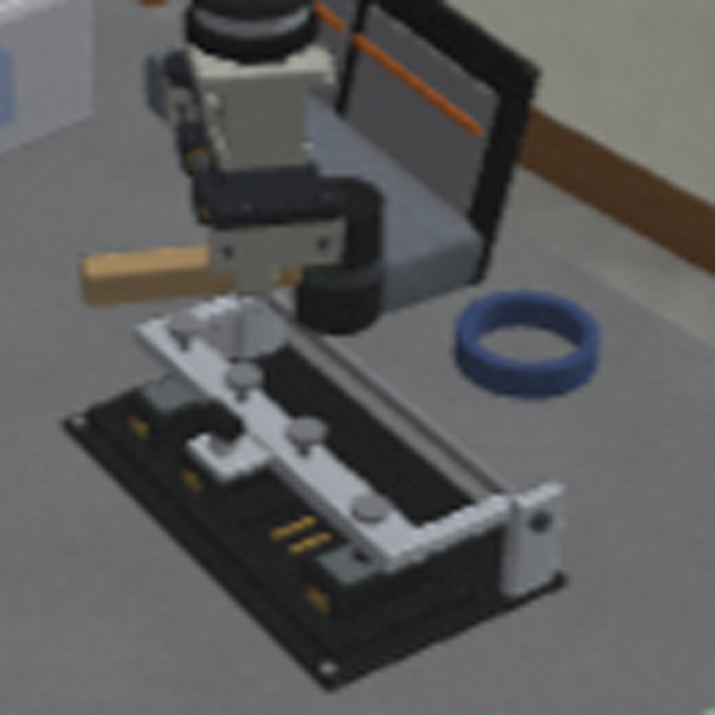

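Request:
{"method": "move_arm", "body": {"increments": [[0, 0.01, -0.07, 0], [0, 0.027, -0.139, 0], [0, 0.027, -0.139, 0], [0.02, 0.027, -0.139, 0], [0.02, 0.027, -0.139, 0]]}}

```text
time: 35.72
tool_pos: [0.5369, 0.1022, 0.155]
tool_rot: [-2.548, 1.569, -3.055]
contact_force: [-0.3, -0.1, -3.5]
opening: 0.0236
```

Run:
```python
from plan import *
st();hplan(3,.076)
```

```text
t 35.73 tcp [0.5369 0.1022 0.155 ] jaw 1.063 F [-0.3 -0.1 -3.5] open 0.0236 q [ 0.05  0.45  1.57 -0.    1.13 -1.02]
[[-0.0, 0.49, 0.87], [-0.0, 0.87, -0.49], [-1.0, -0.0, -0.0]]
inc [0.1311, 0.003, -0.0002] twist -0.0004 dist mm 52 q6 -1.02
```

Request:
{"method": "move_arm", "body": {"increments": [[0.02, 0.003, 0, 0], [0.11, 0.003, 0, 0], [0.134, 0.003, 0, 0], [0.138, 0.003, 0, 0], [0.138, 0.003, 0, 0]]}}

```text
time: 36.35
tool_pos: [0.5379, 0.1038, 0.1022]
tool_rot: [0.52, 1.57, 0.013]
contact_force: [-3.2, 0.8, 6.5]
opening: 0.0239
```

Run:
```python
from plan import *
st();hplan(3,.076)
```

```text
t 36.35 tcp [0.5379 0.1038 0.1022] jaw 1.064 F [-3.2  0.8  6.5] open 0.0239 q [ 0.05  0.51  1.63 -0.    1.   -1.01]
[[0.0, 0.49, 0.87], [0.0, 0.87, -0.49], [-1.0, 0.0, 0.0]]
inc [-0.0008, -0.0019, -0.0005] twist 0.0002 dist mm 1 q6 -1.01
```

Force only about 10 N net; press a bit further.

Request:
{"method": "move_arm", "body": {"increments": [[0.006, 0, 0, 0], [0.006, 0, 0, 0]]}}

```text
time: 36.6
tool_pos: [0.5377, 0.1042, 0.1013]
tool_rot: [0.791, 1.569, 0.284]
contact_force: [-9.1, 0.6, 17.8]
opening: 0.0235
```

Run:
```python
from plan import *
st();hplan(3,.076)
```

```text
t 36.6 tcp [0.5377 0.1042 0.1013] jaw 1.064 F [-9.1  0.6 17.8] open 0.0235 q [ 0.05  0.51  1.63  0.    1.   -1.01]
[[0.0, 0.49, 0.87], [0.0, 0.87, -0.49], [-1.0, 0.0, 0.0]]
inc [-0.0031, -0.0024, 0.0004] twist 0.0003 dist mm 2 q6 -1.01
```

Request:
{"method": "move_arm", "body": {"increments": [[-0.03, 0, 0, 0], [-0.1, 0, 0, 0], [-0.14, 0, 0, 0], [-0.14, 0, 0, 0]]}}

```text
time: 37.1
tool_pos: [0.5384, 0.1038, 0.1555]
tool_rot: [0.589, 1.568, 0.082]
contact_force: [0.2, 0.2, -2.9]
opening: 0.0238
```

Run:
```python
from plan import *
st();hplan(4,.128)
snap('side','s26',(290,100,420,230),5.5)
```

```text
t 37.1 tcp [0.5384 0.1038 0.1555] jaw 1.064 F [ 0.2  0.2 -2.9] open 0.0238 q [ 0.05  0.45  1.57  0.    1.12 -1.01]
[[0.0, 0.49, 0.87], [0.0, 0.87, -0.49], [-1.0, 0.0, 0.0]]
inc [0.0026, 0.1531, -0.0702] twist 0.0001 dist mm 67 q6 -1.01
```

View pics/s26.png

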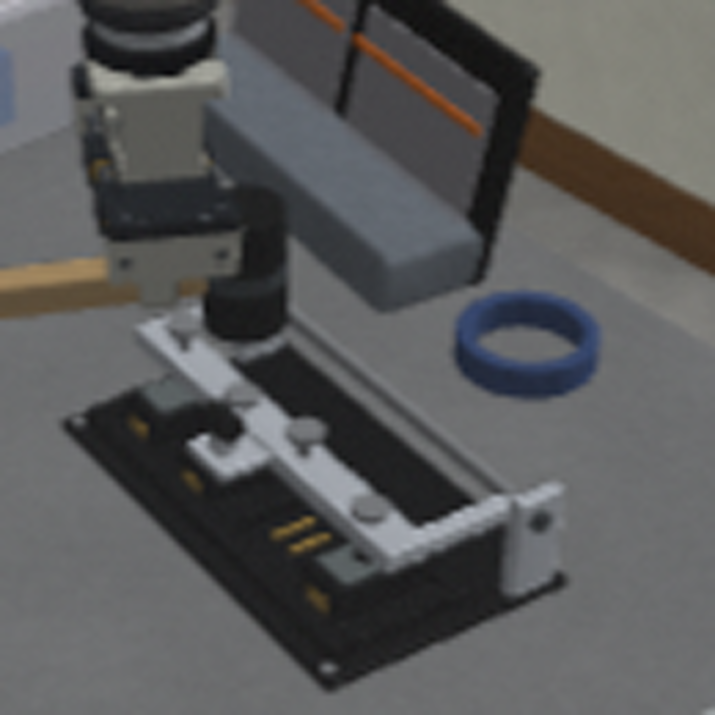

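Request:
{"method": "move_arm", "body": {"increments": [[0, 0.07, -0.03, 0], [0, 0.153, -0.07, 0], [0, 0.153, -0.07, 0], [0, 0.153, -0.07, 0]]}}

```text
time: 37.65
tool_pos: [0.5422, 0.1706, 0.1533]
tool_rot: [-2.291, 1.569, -2.797]
contact_force: [0.0, -1.1, -3.8]
opening: 0.0235
```

Run:
```python
from plan import *
st();hplan(4,.076)
```

```text
t 37.65 tcp [0.5422 0.1706 0.1533] jaw 1.065 F [ 0.  -1.1 -3.8] open 0.0235 q [ 0.17  0.49  1.51 -0.    1.15 -0.89]
[[-0.0, 0.48, 0.87], [-0.0, 0.87, -0.48], [-1.0, -0.0, -0.0]]
inc [0.1269, 0.0027, 0.0025] twist 0.0008 dist mm 51 q6 -0.89
```

Request:
{"method": "move_arm", "body": {"increments": [[0.02, 0.003, 0.002, 0], [0.11, 0.003, 0.002, 0], [0.13, 0.003, 0.002, 0], [0.138, 0.003, 0.002, 0], [0.138, 0.003, 0.002, 0]]}}

```text
time: 38.28
tool_pos: [0.5443, 0.171, 0.1015]
tool_rot: [0.152, 1.57, -0.355]
contact_force: [-4.6, -1.1, 13.2]
opening: 0.0239
```

Run:
```python
from plan import *
st();hplan(4,.076)
```

```text
t 38.27 tcp [0.5443 0.171  0.1015] jaw 1.064 F [-4.6 -1.1 13.2] open 0.0239 q [ 0.17  0.55  1.56 -0.    1.03 -0.89]
[[0.0, 0.49, 0.87], [-0.0, 0.87, -0.49], [-1.0, 0.0, 0.0]]
inc [-0.0025, -0.0009, -0.0016] twist -0.0003 dist mm 1 q6 -0.89
```

Request:
{"method": "move_arm", "body": {"increments": [[0.005, 0, 0, 0], [0.005, 0, 0, 0], [-0.03, 0, 0, 0], [-0.1, 0, 0, 0], [-0.14, 0, 0, 0]]}}

```text
time: 38.9
tool_pos: [0.5446, 0.1714, 0.1566]
tool_rot: [0.722, 1.569, 0.215]
contact_force: [0.5, -0.0, -3.9]
opening: 0.0238
```

Run:
```python
from plan import *
st()
snap('side','s27',(270,80,420,230),5)
```

```text
t 38.9 tcp [0.5446 0.1714 0.1566] jaw 1.064 F [ 0.5 -0.  -3.9] open 0.0238 q [ 0.17  0.49  1.5   0.    1.15 -0.89]
[[0.0, 0.49, 0.87], [0.0, 0.87, -0.49], [-1.0, 0.0, 0.0]]
```

View pics/s27.png

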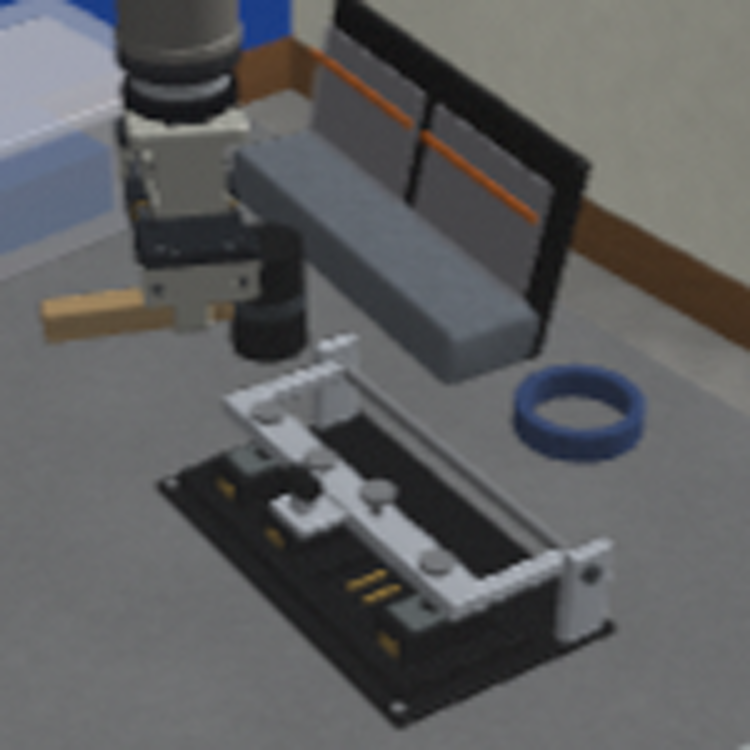

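Run:
```python
from plan import *
im=cv2.imread('pics/s27_raw.png');save(im,'s27z',(310,150,375,205),12)
print((proj('side',[rk(0,y,z) for y in(-102,-34,34,102) for z in(78,92)])-[310,150])*12)
plan([.4852,-.3172,.12],np.pi/2-.507)
```

```text
[[558.29561288 498.02356873]
 [560.57998815 456.94659405]
 [415.05479098 370.21287753]
 [416.35725218 329.63776221]
 [280.63236287 250.27064862]
 [281.06795388 210.21468784]
 [154.23831102 137.49196642]
 [153.90699607  97.96669251]]
inc [0.0944, -1.1418, 0.4615] twist -0.0 dist mm 494 q6 -0.89
```

View pics/s27z.png

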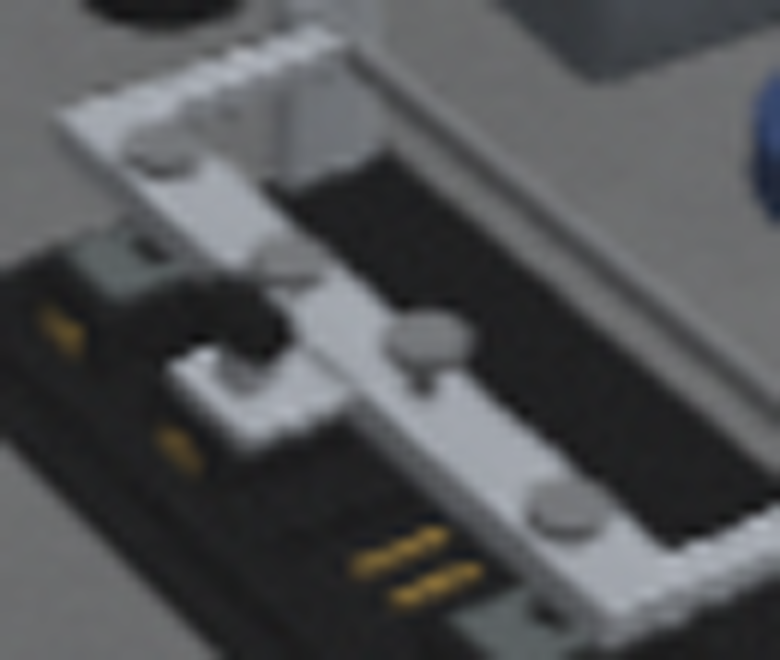

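Request:
{"method": "move_arm", "body": {"increments": [[-0.04, -0.06, 0.02, 0], [-0.04, -0.2, 0.08, 0], [-0.04, -0.35, 0.14, 0], [-0.04, -0.49, 0.2, 0], [-0.04, -0.62, 0.25, 0]]}}

```text
time: 39.58
tool_pos: [0.5105, -0.0959, 0.1707]
tool_rot: [-2.92, 1.57, 2.856]
contact_force: [1.0, 0.2, -3.0]
opening: 0.0237
```

Run:
```python
from plan import *
st();plan([.4852,-.3172,.12],np.pi/2-.507)
```

```text
t 39.58 tcp [ 0.5105 -0.0959  0.1707] jaw 1.064 F [ 1.   0.2 -3. ] open 0.0237 q [-0.33  0.38  1.62 -0.    1.13 -1.4 ]
[[-0.0, 0.49, 0.87], [0.0, 0.87, -0.49], [-1.0, -0.0, -0.0]]
inc [0.1266, -0.5143, 0.2137] twist -0.0002 dist mm 228 q6 -1.4
```

Request:
{"method": "move_arm", "body": {"increments": [[0, -0.12, 0.05, 0], [0, -0.26, 0.11, 0], [0, -0.4, 0.17, 0], [0.04, -0.51, 0.213, 0], [0.1, -0.514, 0.213, 0]]}}

```text
time: 40.2
tool_pos: [0.4851, -0.3188, 0.1303]
tool_rot: [-0.614, 1.569, -1.126]
contact_force: [0.2, 0.8, -4.6]
opening: 0.0232
```

Request:
{"method": "move_arm", "body": {"increments": [[0, 0, 0, 0], [0, 0, 0, 0]]}}

```text
time: 40.45
tool_pos: [0.4862, -0.3145, 0.1316]
tool_rot: [0.395, 1.571, -0.111]
contact_force: [0.3, 0.3, -2.9]
opening: 0.0238
```

Run:
```python
from plan import *
st();plan([.4852,-.3172,.05],np.pi/2-.507)
snap('side','s28',(330,150,470,310),4)
```

```text
t 40.45 tcp [ 0.4862 -0.3145  0.1316] jaw 1.065 F [ 0.3  0.3 -2.9] open 0.0238 q [-0.71  0.53  1.5   0.    1.11 -1.77]
[[0.0, 0.48, 0.87], [-0.0, 0.87, -0.48], [-1.0, 0.0, 0.0]]
inc [0.2039, -0.0072, 0.001] twist 0.001 dist mm 82 q6 -1.77
```

View pics/s28.png

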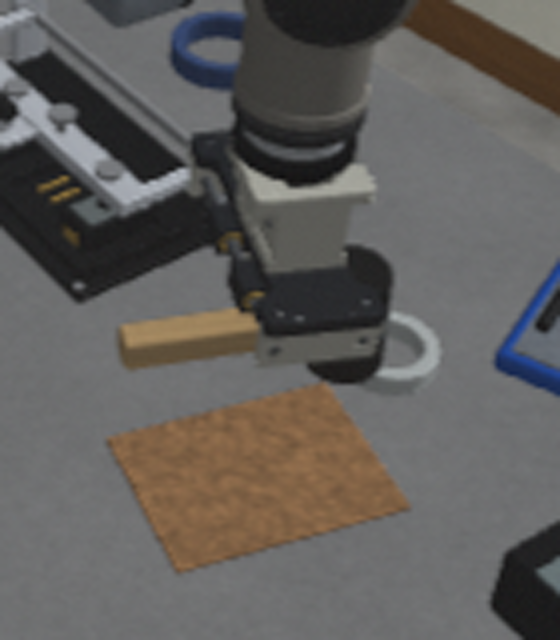

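Request:
{"method": "move_arm", "body": {"increments": [[0.06, -0.004, 0, 0], [0.12, -0.007, 0, 0], [0.18, -0.007, 0, 0], [0.204, -0.007, 0, 0], [0.204, -0.007, 0, 0]]}}

```text
time: 41.12
tool_pos: [0.485, -0.317, 0.0499]
tool_rot: [-0.016, 1.571, -0.522]
contact_force: [-0.3, -0.6, -2.9]
opening: 0.0233
```

Run:
```python
from plan import *
st();plan([.4852,-.3172,.031],np.pi/2-.507)
snap('side','s29',(330,180,460,310),5)
```

```text
t 41.12 tcp [ 0.485  -0.317   0.0499] jaw 1.065 F [-0.3 -0.6 -2.9] open 0.0233 q [-0.71  0.63  1.58  0.    0.93 -1.78]
[[0.0, 0.48, 0.87], [-0.0, 0.87, -0.48], [-1.0, -0.0, 0.0]]
inc [0.0472, -0.0001, 0.0007] twist 0.001 dist mm 19 q6 -1.78
```

View pics/s29.png

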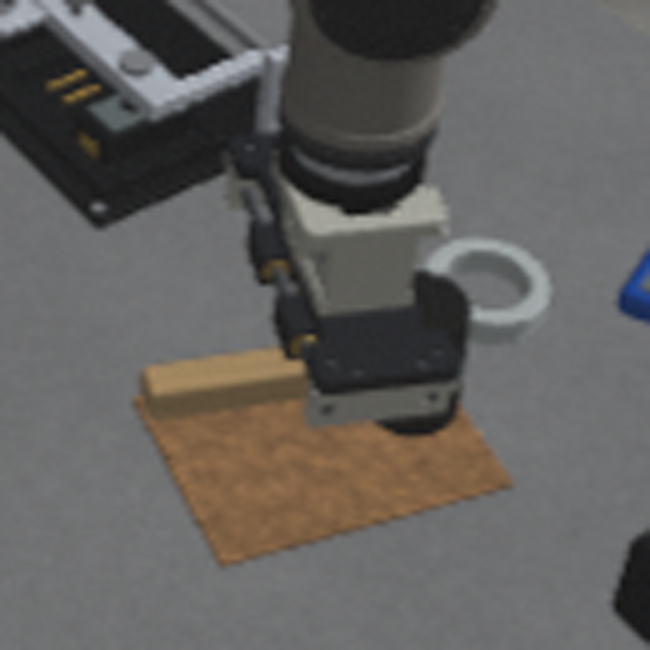

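Request:
{"method": "move_arm", "body": {"increments": [[0.015, 0, 0, 0], [0.03, 0, 0, 0], [0.042, 0, 0, 0], [0.047, 0, 0, 0], [0.047, 0, 0, 0]]}}

```text
time: 41.8
tool_pos: [0.4845, -0.3172, 0.0305]
tool_rot: [2.682, 1.57, 2.175]
contact_force: [0.2, 0.8, -3.7]
opening: 0.0235
```

Run:
```python
from plan import *
st()
```

```text
t 41.8 tcp [ 0.4845 -0.3172  0.0305] jaw 1.064 F [ 0.2  0.8 -3.7] open 0.0235 q [-0.71  0.66  1.6   0.    0.89 -1.78]
[[-0.0, 0.49, 0.87], [0.0, 0.87, -0.49], [-1.0, 0.0, -0.0]]
```

Request:
{"method": "move_arm", "body": {"increments": [[0.004, 0, 0, 0], [0.007, 0, 0, 0], [0.007, 0, 0, 0]]}}

```text
time: 42.18
tool_pos: [0.4847, -0.3173, 0.0284]
tool_rot: [-0.085, 1.57, -0.591]
contact_force: [-2.6, 1.0, 2.0]
opening: 0.0239
```

Run:
```python
from plan import *
st()
```

```text
t 42.17 tcp [ 0.4847 -0.3173  0.0284] jaw 1.064 F [-2.6  1.   2. ] open 0.0239 q [-0.71  0.66  1.6   0.    0.88 -1.78]
[[0.0, 0.49, 0.87], [-0.0, 0.87, -0.49], [-1.0, -0.0, 0.0]]
```

Touching the mat. Release, and rise once the fingers are open.

Request:
{"method": "move_arm", "body": {"increments": [[0, 0, 0, 0], [0, 0, 0, 0], [0, 0, 0, 0], [0, 0, 0, 0]], "gripper": 0.4}}

```text
time: 42.68
tool_pos: [0.4846, -0.3173, 0.0279]
tool_rot: [0.36, 1.571, -0.146]
contact_force: [0.6, 0.2, 0.5]
opening: 0.0546
```

Request:
{"method": "move_arm", "body": {"increments": [[-0.05, 0, 0, 0], [-0.12, 0, 0, 0], [-0.22, 0, 0, 0], [-0.32, 0, 0, 0], [-0.42, 0, 0, 0]]}}

```text
time: 43.3
tool_pos: [0.4845, -0.3172, 0.1972]
tool_rot: [1.104, 1.571, 0.597]
contact_force: [0.1, -0.0, 0.1]
opening: 0.0551
```

Request:
{"method": "move_arm", "body": {"increments": [[0, 0, -0.1, 0], [0, -0.1, -0.2, 0], [0, -0.2, -0.3, 0], [0, -0.2, -0.3, 0]]}}

```text
time: 43.8
tool_pos: [0.3381, -0.3296, 0.1962]
tool_rot: [-2.522, 1.57, -3.032]
contact_force: [1.5, 0.4, -0.5]
opening: 0.0554
```

Run:
```python
from plan import *
st()
snap('side','s30');snap('top','t30')
im=cv2.imread('pics/t30_raw.png');save(im,'t30z',(230,115,370,215),5.7)
im=cv2.imread('pics/s30_raw.png');save(im,'s30z',(330,190,460,310),5)
```

```text
t 43.8 tcp [ 0.3381 -0.3296  0.1962] jaw 1.06 F [ 1.5  0.4 -0.5] open 0.0554 q [-0.93  0.28  1.71 -0.    1.16 -1.99]
[[-0.0, 0.49, 0.87], [-0.0, 0.87, -0.49], [-1.0, -0.0, -0.0]]
```

View pics/s30.png

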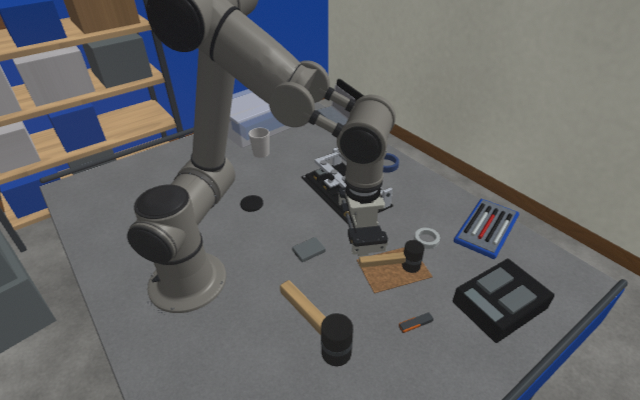

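View pics/t30.png

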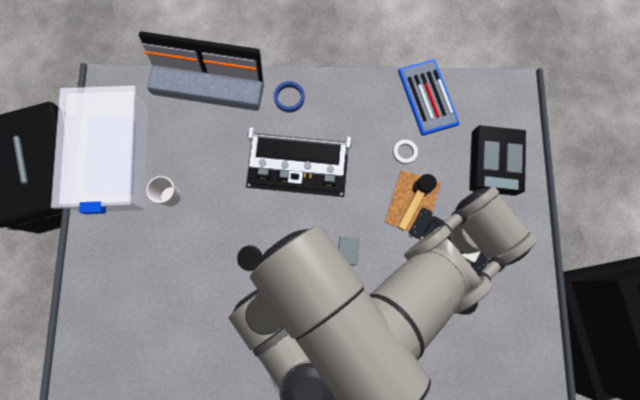

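View pics/t30z.png

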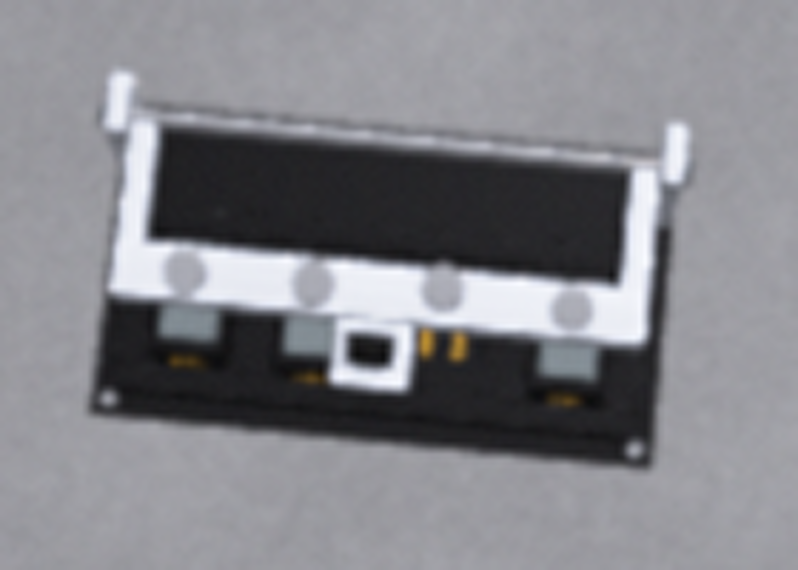

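View pics/s30z.png

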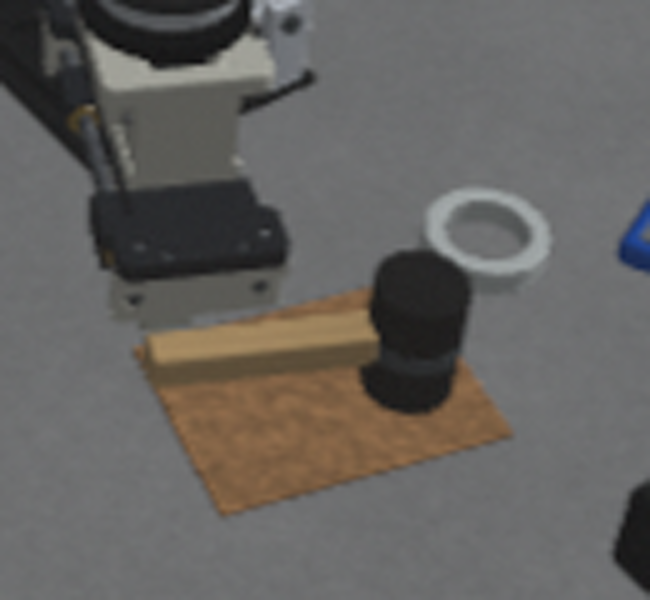

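Run:
```python
from plan import *
print(robot.hand_in())
```

```text
the job is handed in; nothing more can be done
None
```

I finished the whole job and handed it in at 43.8 s of the 208 s allowed; the hand-in itself reports no verdict.

- **Bar and batteries:** I swung the bar up until it stayed. The three batteries I could find went flat into bays 4, 3 and 1, and I saw no fourth one in any view. I then pressed the bar back down against its stop and it held after release.
- **Plungers and mallet:** I took the 54 mm mallet standing on the mat, not the larger one lying nearer the robot. With it I drove plungers 4, 3 and 1 home and left plunger 2 up. Each stroke was a quick knock followed by a short steady press of about 15–20 N, against a maximum resistance of 11 N. The mallet then went back on its mat in its old spot.

**Last checks:**
- The final pictures show the bar down, caps 1, 3 and 4 resting on the cross bar, and cap 2 raised.
- They also show the mallet upright on the mat, the cup and other things where they were, and the gripper touching nothing.
- Cap heights read from the side camera agree with fully home to about 2–4 mm.

**What disagreed:**
- The two cameras differed by about 2–5 mm on the rack's sideways position. I corrected this from where the fingers met the bar's grip.
- The arm overshot its commanded positions by a few millimetres at times, which I corrected step by step.

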